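Unload the chamber holder after imaging

ROBOT

A 7-joint arm with a two-finger parallel gripper is mounted at the origin on the work surface. World frame = base frame: x ahead of the robot, y to its left, z up, the work surface at z = 0. Lengths are in m, angles in rad, forces in N, time in s.
With the tool pointing down it reaches from about 0.4 to 0.85 m from the base axis. Payload 10.4 kg.
Tool frame: the origin (TCP) lies midway between the tips of the shut fingers; the grasp point (between the pads) lies 19 mm behind it; z points along the fingers, y is the line along which they close (so a half turn about z gives the same grasp; the last joint's range is limited). The gripper opens to 87 mm and grips with 3 to 60 N. Pads are 19 mm wide; open, the fingers measure 117 mm over their backs; the gripper's body (75 mm by 190 mm) begins 51 mm behind the grasp point.
Start: joints at [1.079, 0.332, -0.065, 1.46, 0.022, 1.35, -0.088], TCP at [0.282, -0.558, 0.223] pointing down, gripper open.
Joint ranges: [-2.6, 2.6], [-0.5, 2.12], [-1.47, 1.34], [0.16, 2.42], [-1.27, 4.41], [0.06, 2.06], [-2.6, 2.6]. Speed limits (rad/s): [2.22, 2.22, 2.79, 2.79, 3.14, 3.14, 3.14].

INTERFACE

Orientations are given as a rotation vector (axis times angle).
In Python, from cell import env, grab_frame, camera_params gives the robot as it stands. The module is installed in compiled form; this text tells all that it offers.
- The arm moves only by the tool send_rows, never from a script. Its argument "increments" is a list of rows, each an object with "offset": the shift along the tool's x, y, z in m, a list of three; "turn": the turn, a rotation vector about the tool's x, y, z in degrees, a list of three; "jaw": the opening, from 0 (shut) to 1 (fully open). In form: [{"offset": [tx, ty, tz], "turn": [ax, ay, az], "jaw": jaw}, ...]. A call has 1 to 5 rows; each row is the pose to reach, as a shift and turn from the pose commanded when the call began, along the tool's axes at that moment; what a row does not reach only later rows make up. A row lasts 1/8 s, in which the tool goes at most 62.5 mm and 10.7 degrees, less where a joint would pass 70% of its speed; a pose out of reach is approached as far as the arm can. A call with a gripper value outside its range is refused whole. The fingers move at their own pace and stop on an object; "newtons" is the grip in N (left out, the last holds). Time passes only in rows, so rows that repeat a pose let the fingers close. It gives the time, the measured TCP pose, the force, the opening and the grip force at its end, in the units of the state.
- env.get_obs(): the state, without advancing time (a new reading comes with each control period).
- grab_frame(name): name is "side" or "top"; returns (picture, depth): 384x512x3 uint8, red, green, blue; 384x512 float32, m along the optical axis (not along the pixel's ray), 0 where there is no reading.
- camera_params(name): a dict with "mtx" (3x3 intrinsics, pixels), "rvec" (rotation vector, rad) and "tvec" (3), from world to camera coordinates, as OpenCV has them. Camera axes: x right, y down, z forward; pixel columns grow to the right and rows downward; lengths in m; the calibration is good to about 2 mm. A picture is of the moment at which its call begins. camera_params takes no time and is no camera call.
- env.finish_job(): hands the job in; it is judged then, once.
The state is a dict: "clock": time; "joint_positions": joint angles; "qd": joint speeds; "tau": joint torques, N m; "tcp_pos": TCP position; "orientation": TCP orientation; "force": force on the tool from outside, world axes, zero at the start; "moment": the same for the moment, N m; "width": finger opening in m; "gripper_force": force on a finger pad.
Only numpy, scipy, OpenCV 4.12 (cv2) and the standard library are available. Lean on these libraries where they do the work, as an engineer would, in place of code of your own. Each camera call takes 0.05 s, during which the arm holds its last target. There are 200 camera calls.

TASK

The imaging session is over, so unload the chamber holder: unscrew the knurled nut from the stud and put it in the steel parts dish, then lift the retaining frame off and lay it flat, boss up, in the middle of the rubber mat. Then move every imaging chamber that is there to the white transport tray, standing upright, one to a compartment, and leave the bottle, the lens pot and the tissue box where they are.

Things in the scene. Friction and masses are not known exactly. Their poses are not given: they have to be found in the camera images.
- holder: The chamber holder, a fixed black square plate, 140 x 140 mm, 15 mm thick, on the bench; origin at the centre of its underside, x and y along its sides. A threaded steel stud stands in its middle. Four round wells, 40 mm wide and 4 mm deep, have their centres at x, y = +-32 mm; two 5 mm dowel pins at x = 0, y = +-19 mm end 40 mm above the bench.
- stud (a point): Centre of the top end of the stud, 93.5 mm above the bench. Coarse right-hand thread, 19 mm over the crests: the nut turns easily on it, anticlockwise (seen from above) to unscrew, rises 13 mm per turn and stays where it is left. After one and a half turns (about 9.4 rad, 19.5 mm up) the nut is off the thread and lifts straight off; until then the thread holds it. Turn and follow it up, do not pull.
- nut_mid (a point): Middle (12 mm above the foot) of the round knurled steel nut, 34 mm in diameter (35 over the knurls), 24 mm high, 0.11 kg, bored through. z is its axis; its frame turns with it and starts within 0.15 rad of the holder's. At the start it is screwed down on the stud, its foot on the frame's boss 61 mm above the bench, its top 8.5 mm below the stud's.
- frame_boss (a point): Point on the axis of the retaining frame's boss, 15 mm above the frame's underside, 10 mm below the boss's top. The loose aluminium frame (0.17 kg) is a square plate 112 x 112 x 5 mm with four windows; its round boss, 28 mm in diameter, bored 22 mm, stands 20 mm above the plate. z points up out of the boss. It starts over stud and dowels under the nut, underside 36 mm above the bench.
- mat_top (a point): Centre of the upper face of the black square rubber mat, 160 x 160 mm and 3 mm thick, fixed on the bench. The frame is to be laid here. To come off the stud the frame is lifted straight up by its boss, 58 mm or more, until its underside is above the stud's top.
- dish_in (a point): Centre of the floor (3 mm above the bench) of the loose round steel parts dish, 90 mm across outside, 84 mm inside, rim 14 mm above the bench, 0.16 kg. The nut is to be put in it.
- chamber1_mid (a point): Imaging chamber: a plain round stainless steel cup with a glass floor, 36 mm in diameter and 24 mm high, 0.07 kg. This point is its middle, 12 mm above its foot; z is its axis, open end up. At the start it stands in a well of the holder, its top 35 mm above the bench, with at least 25 mm to the next chamber. Two to four chambers are there; the others are absent (None).
- chamber2_mid (a point): Imaging chamber: a plain round stainless steel cup with a glass floor, 36 mm in diameter and 24 mm high, 0.07 kg. This point is its middle, 12 mm above its foot; z is its axis, open end up. At the start it stands in a well of the holder, its top 35 mm above the bench, with at least 25 mm to the next chamber. Two to four chambers are there; the others are absent (None).
- chamber3_mid (a point): Imaging chamber: a plain round stainless steel cup with a glass floor, 36 mm in diameter and 24 mm high, 0.07 kg. This point is its middle, 12 mm above its foot; z is its axis, open end up. At the start it stands in a well of the holder, its top 35 mm above the bench, with at least 25 mm to the next chamber. Two to four chambers are there; the others are absent (None).
- chamber4_mid (a point): Imaging chamber: a plain round stainless steel cup with a glass floor, 36 mm in diameter and 24 mm high, 0.07 kg. This point is its middle, 12 mm above its foot; z is its axis, open end up. At the start it stands in a well of the holder, its top 35 mm above the bench, with at least 25 mm to the next chamber. Two to four chambers are there; the others are absent (None).
- place1 (a point): Centre of the floor (4 mm above the bench) of one of the four square compartments, 62 mm wide, of the fixed white plastic transport tray (136 x 136 mm). The tray's outer walls stand 12 mm above the bench, the 4 mm dividers between compartments 11 mm. x, y run along the tray's sides.
- place2 (a point): Centre of the floor (4 mm above the bench) of one of the four square compartments, 62 mm wide, of the fixed white plastic transport tray (136 x 136 mm). The tray's outer walls stand 12 mm above the bench, the 4 mm dividers between compartments 11 mm. x, y run along the tray's sides.
- place3 (a point): Centre of the floor (4 mm above the bench) of one of the four square compartments, 62 mm wide, of the fixed white plastic transport tray (136 x 136 mm). The tray's outer walls stand 12 mm above the bench, the 4 mm dividers between compartments 11 mm. x, y run along the tray's sides.
- place4 (a point): Centre of the floor (4 mm above the bench) of one of the four square compartments, 62 mm wide, of the fixed white plastic transport tray (136 x 136 mm). The tray's outer walls stand 12 mm above the bench, the 4 mm dividers between compartments 11 mm. x, y run along the tray's sides.
- oil_bottle: Bystander: amber glass immersion-oil bottle with black cap, 34 mm across, 62 mm high; origin at the centre of its foot.
- lens_pot: Bystander: black plastic objective-lens pot with grey cap, 42 mm across, 55 mm high; origin at the centre of its foot.
- tissue_box: Bystander: white paper lens-tissue box, 50 x 70 x 30 mm high, a tissue standing out of its top; origin at the centre of its foot.
Things that resemble listed ones, but are neither listed nor needed, are in the scene too. What is shaped like the part that bears chamber4_mid but orange or pink is not meant.

How it is judged:
On the way, in this order (a step that is already met when the one before it is completed fails the run):
1. the knurled nut is unscrewed and lifted clear of the stud ((horizontal distance between nut_mid and stud above 0.03 m or z of nut_mid in the frame of stud above 0.014 m)), for 0.1 s.
2. with the nut in the parts dish, the retaining frame is lifted off the stud (horizontal distance between nut_mid and dish_in below 0.032 m and horizontal distance between frame_boss and stud above 0.06 m), for 0.2 s.
At the end, for the whole second after the job is handed in: Nut in the dish (within 32 mm of its centre, not on the rim); frame flat on the mat, boss up, centre within 35 mm of the mat's; every chamber present upright on a compartment's floor within 21 mm of its centre, one each; all at rest; bystanders within 30 mm of their start (horizontal distance between nut_mid and dish_in below 0.032 m and height (world z) of nut_mid below 0.026 m and horizontal distance between frame_boss and mat_top below 0.035 m and angle between frame_boss's own z axis and vertical below 0.08 rad and z of frame_boss in the frame of mat_top between 0.01 and 0.019 m and angle between each of chamber1_mid, chamber2_mid, chamber3_mid, chamber4_mid's own z axis and vertical below 0.1 rad and height (world z) of each of chamber1_mid, chamber2_mid, chamber3_mid, chamber4_mid below 0.019 m and (horizontal distance between chamber1_mid and place1 below 0.021 m or horizontal distance between chamber1_mid and place2 below 0.021 m or horizontal distance between chamber1_mid and place3 below 0.021 m or horizontal distance between chamber1_mid and place4 below 0.021 m) and (horizontal distance between chamber2_mid and place1 below 0.021 m or horizontal distance between chamber2_mid and place2 below 0.021 m or horizontal distance between chamber2_mid and place3 below 0.021 m or horizontal distance between chamber2_mid and place4 below 0.021 m) and (horizontal distance between chamber3_mid and place1 below 0.021 m or horizontal distance between chamber3_mid and place2 below 0.021 m or horizontal distance between chamber3_mid and place3 below 0.021 m or horizontal distance between chamber3_mid and place4 below 0.021 m) and (horizontal distance between chamber4_mid and place1 below 0.021 m or horizontal distance between chamber4_mid and place2 below 0.021 m or horizontal distance between chamber4_mid and place3 below 0.021 m or horizontal distance between chamber4_mid and place4 below 0.021 m) and horizontal distance between chamber1_mid and chamber2_mid above 0.03 m and horizontal distance between each of chamber1_mid, chamber2_mid and chamber3_mid above 0.03 m and horizontal distance between each of chamber1_mid, chamber2_mid, chamber3_mid and chamber4_mid above 0.03 m and linear speed of each of nut, frame, chamber1, chamber2, chamber3, chamber4 below 0.02 m/s and distance of each of oil_bottle, lens_pot, tissue_box from where it was at the start of the episode below 0.03 m); the robot touches nothing.
It fails at once if the oil bottle is knocked away or over (distance of oil_bottle from where it was at the start of the episode above 0.03 m or angle between oil_bottle's own z axis and vertical above 0.5 rad).
It fails at once if the lens pot is knocked away or over (distance of lens_pot from where it was at the start of the episode above 0.03 m or angle between lens_pot's own z axis and vertical above 0.5 rad).
It fails at once if the tissue box is knocked away or over (distance of tissue_box from where it was at the start of the episode above 0.03 m or angle between tissue_box's own z axis and vertical above 0.5 rad).
Of chamber1, chamber2, chamber3, chamber4 only 2 to 4 are there at a start; the rules pass over those that are not, and their reading is None.
At some moment in a run one of dish may be knocked a few centimetres aside while the robot is not near it.
Once in a run the grip may slacken for a moment while it holds something.
It also fails if it takes over 208 s, if anything falls off the work surface, if the arm or the gripper's body presses on something with over 40 N, if the wrist force passes 120 N, or if a joint passes its speed limit or range.

## Working session

There is one attempt and no reset: what is moved stays moved. The work goes in short steps, Python scripts to look and compute and a tool call to move; the robot and the scene stay as the last step left them, time stands still between calls to the robot, and variables do not carry over. Pictures are saved under pics/ and viewed, at most 14 in all, crops included, and the job is handed in when it is done.

Besides the shell and the picture viewer there is one more tool, called after ">>>" by a JSON object that holds its "op" and its "data". send_rows: Moves the arm, as the interface text tells. Its arguments: {"type":"object","properties":{"increments":{"type":"array"},"newtons":{"type":"number"}},"required":["increments"]}

```bash
mkdir -p pics
python3 - <<'E'
from cell import env, grab_frame, camera_params
import cv2,numpy as np
o=env.get_obs(); print({k:np.round(v,3) for k,v in o.items()})
for n in("side","top"):
    p,d=grab_frame(n); np.savez(f"{n}0.npz",p=p,d=d); cv2.imwrite(f"pics/{n}0.png",cv2.resize(p[:,:,::-1],(800,600),interpolation=cv2.INTER_CUBIC))
    c=camera_params(n); R=cv2.Rodrigues(np.array(c["rvec"]))[0]; print(n,c["mtx"],-R.T@np.array(c["tvec"]).ravel(),R[2], (d==0).mean())
E
```

```text
{'clock': np.float64(0.0), 'joint_positions': array([ 1.079,  0.333, -0.065,  1.461,  0.022,  1.35 , -0.089]), 'qd': array([ 0.   , -0.   ,  0.001, -0.001, -0.001,  0.001,  0.001]), 'tau': array([-1.0000e-03, -6.2326e+01,  2.4000e-02, -3.8990e+01, -6.1000e-02,
        4.0000e-02,  0.0000e+00]), 'tcp_pos': array([ 0.282, -0.557,  0.222]), 'orientation': array([-3.054e+00, -7.290e-01,  1.000e-03]), 'force': array([ 0.756,  0.07 , -0.369]), 'moment': array([ 0.011, -0.004, -0.002]), 'gripper_force': np.float64(0.0), 'width': np.float64(0.087)}
side [[349.70795809   0.         251.53687647]
 [  0.         349.70795809 196.0537838 ]
 [  0.           0.           1.        ]] [0.21340031 0.4401913  0.55482445] [ 0.51139805 -0.5717996  -0.6414961 ] 0.0041351318359375
top [[348.23049044   0.         253.49758407]
 [  0.         348.23049044 192.97693879]
 [  0.           0.           1.        ]] [5.15535456e-01 1.31644764e-04 8.85755103e-01] [ 0.09205667 -0.01663047 -0.99561488] 0.00408935546875
```

View pics/top0.png

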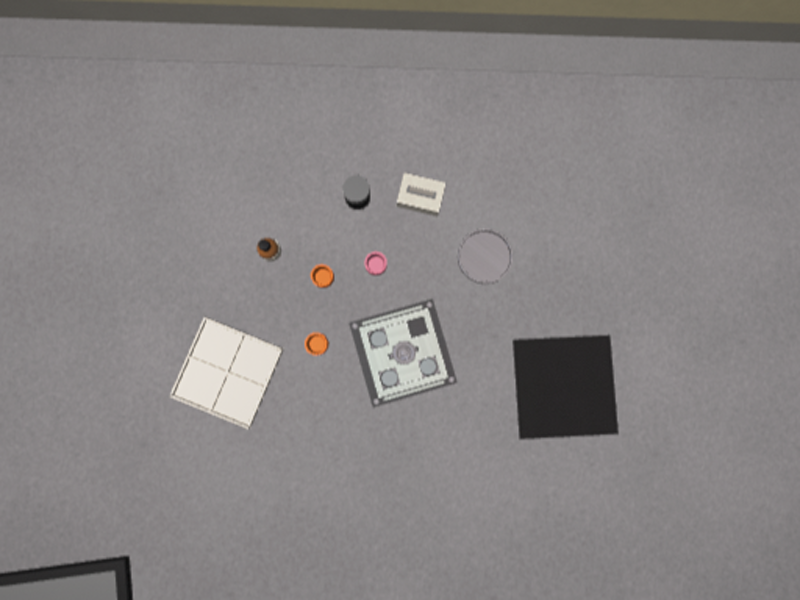

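View pics/side0.png

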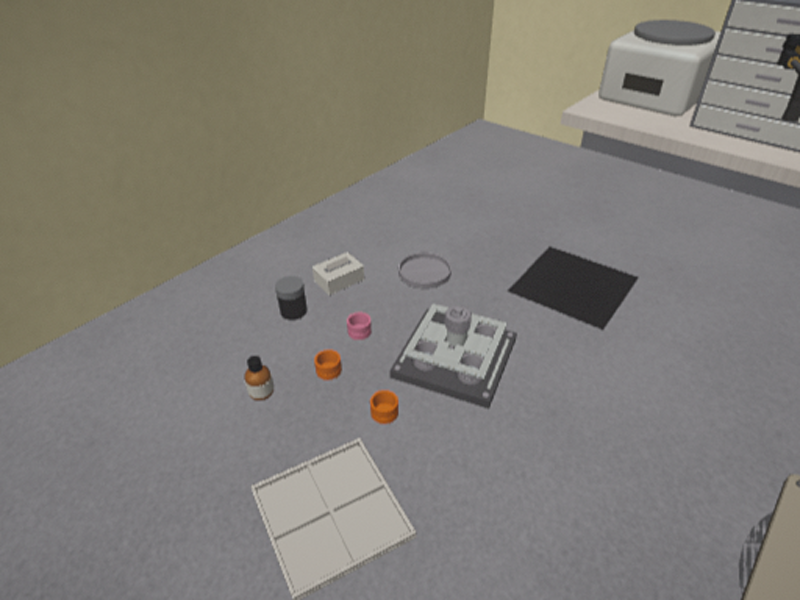

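The top view (800x600 px) shows the holder at (403,353) with three chambers at (378,338), (389,377) and (428,366); its NE well at (417,327) is empty. The tray is at (227,372), the mat at (566,387) and the dish at (484,256). The side view agrees.

```bash
cat > h.py <<'E'
from cell import env, grab_frame, camera_params
import cv2,numpy as np
from scipy.spatial.transform import Rotation as Ro
def cam(n):
    c=camera_params(n); return np.array(c["mtx"]),cv2.Rodrigues(np.array(c["rvec"]))[0],np.array(c["tvec"]).ravel()
def ray(n,uv,z):
    K,R,t=cam(n); C=-R.T@t; uv=np.atleast_2d(uv).astype(float)
    d=(R.T@np.linalg.inv(K)@np.c_[uv,np.ones(len(uv))].T).T
    return C+d*((z-C[2])/d[:,2])[:,None]
def cloud(n,d):
    K,R,t=cam(n); v,u=np.indices(d.shape)
    P=np.stack([(u-K[0,2])/K[0,0]*d,(v-K[1,2])/K[1,1]*d,d],-1)
    X=(P-t)@R; X[d==0]=np.nan; return X
def blobs(m,lo):
    n,l,s,c=cv2.connectedComponentsWithStats(m.astype(np.uint8)); return [(c[i],s[i,4],l==i) for i in range(1,n) if s[i,4]>lo]
def to_tool(p,o=None):
    "world displacement to p (TCP target) in tool axes"
    o=o or env.get_obs(); return Ro.from_rotvec(o["orientation"]).inv().apply(np.array(p)-o["tcp_pos"])
def rect(m):
    c=max(cv2.findContours(m.astype(np.uint8),cv2.RETR_EXTERNAL,cv2.CHAIN_APPROX_NONE)[0],key=cv2.contourArea); return cv2.boxPoints(cv2.minAreaRect(c))
E
python3 - <<'E'
from h import *
f=np.load("top0.npz");p,d=f["p"],f["d"];X=cloud("top",d);np.set_printoptions(precision=4,suppress=True)
hsv=cv2.cvtColor(p,cv2.COLOR_RGB2HSV);V=hsv[...,2];S=hsv[...,1]
roi=np.zeros(V.shape,bool);roi[100:330,90:420]=1
for nm,m,z in(("mat",(V<50),.003),("tray",(V>180),.012)):
    for c,a,mk in blobs(m&roi,800):
        q=rect(mk);w=ray("top",q,z);e=w[1]-w[0]
        print(nm,a,w.mean(0),np.linalg.norm(np.diff(w,axis=0),axis=1),np.degrees(np.arctan2(e[1],e[0])))
# holder: corner of dark ring
hr=np.zeros_like(roi);hr[185:265,218:298]=1
m=hr&(V<95)
q=rect(blobs(m,100)and max(blobs(m,100),key=lambda b:b[1])[2]);w=ray("top",q,.015);e=w[1]-w[0]
print("holder",w.mean(0),np.linalg.norm(np.diff(w,axis=0),axis=1),np.degrees(np.arctan2(e[1],e[0])))
for lo,hi in((.05,.0885),(.0885,.11)):
    mm=hr&(X[...,2]>lo)&(X[...,2]<hi); print("nut",lo,mm.sum(),np.median(X[mm],0),X[mm].min(0),X[mm].max(0))
K,R,t=cam("top")
gr=cv2.cvtColor(p,cv2.COLOR_RGB2GRAY)[140:190,280:340]
ci=cv2.HoughCircles(cv2.resize(gr,None,fx=4,fy=4,interpolation=cv2.INTER_CUBIC),cv2.HOUGH_GRADIENT,1,100,param1=80,param2=15,minRadius=55,maxRadius=80)
print(ci); u=ci[0,0,:2]/4+[280,140]-.375; print("dish",u,ray("top",u,.014),"r",ci[0,0,2]/4/d[165,310])
for n,u in dict(c1=(378,338),c2=(389,377),c3=(428,366),c4=(417,327)).items(): print(n,ray("top",np.array(u)*.64,.035))
for n,u in dict(pot=(357,187),box=(421,192),bottle=(266,245),o1=(322,276),o2=(316,344),pk=(375,263)).items(): print(n,ray("top",np.array(u)*.64,.03))
E
```

```text
mat 3801 [ 0.4666 -0.2902  0.003 ] [0.1585 0.1561 0.156 ] -85.08782826049948
tray 1270 [ 0.5156 -0.0268  0.012 ] [0.1157 0.1131 0.1144] -72.78255113005406
tray 2930 [0.4786 0.2545 0.012 ] [0.137  0.1376 0.1366] -19.64405799289628
holder [0.4927 0.0339 0.015 ] [0.0097 0.1259 0.0096] -72.96976080444631
nut 0.05 153 [ 0.5165 -0.0253  0.0848] [ 0.5001 -0.0412  0.0621] [ 0.5323 -0.009   0.0884]
nut 0.0885 20 [ 0.5162 -0.026   0.0932] [ 0.5115 -0.0318  0.0892] [ 0.5208 -0.0205  0.0957]
[[[119.5  98.5  70. ]]]
dish [309.5  164.25] [[ 0.6726 -0.1552  0.014 ]] r 19.540205
c1 [[0.5364 0.013  0.035 ]]
c2 [[ 0.4765 -0.0055  0.035 ]]
c3 [[ 0.4946 -0.0658  0.035 ]]
c4 [[ 0.5549 -0.0476  0.035 ]]
pot [[0.7782 0.0526 0.03  ]]
box [[ 0.7727 -0.0506  0.03  ]]
bottle [[0.6801 0.1942 0.03  ]]
o1 [[0.6326 0.1039 0.03  ]]
o2 [[0.5251 0.1097 0.03  ]]
pk [[0.6554 0.0206 0.03  ]]
```

>>> {"op": "send_rows", "data": {"increments": [{"offset": [0.045, -0.037, 0], "turn": [0, 0, 0], "jaw": 1}, {"offset": [0.09, -0.074, 0], "turn": [0, 0, 0], "jaw": 1}, {"offset": [0.135, -0.11, 0], "turn": [0, 0, 0], "jaw": 1}, {"offset": [0.18, -0.147, 0], "turn": [0, 0, 0], "jaw": 1}, {"offset": [0.224, -0.184, 0], "turn": [0, 0, 0], "jaw": 1}], "newtons": 30}}

```text
clock: 0.72
tcp_pos: [0.3995, -0.2903, 0.2224]
orientation: [3.056, 0.73, -0.0]
force: [0.6, 0.5, -0.5]
width: 0.0868
gripper_force: 0.0
```

>>> {"op": "send_rows", "data": {"increments": [{"offset": [0.045, -0.037, 0], "turn": [0, 0, 0], "jaw": 1}, {"offset": [0.09, -0.074, 0], "turn": [0, 0, 0], "jaw": 1}, {"offset": [0.135, -0.11, 0], "turn": [0, 0, 0], "jaw": 1}, {"offset": [0.18, -0.147, 0], "turn": [0, 0, 0], "jaw": 1}, {"offset": [0.224, -0.184, 0], "turn": [0, 0, 0], "jaw": 1}]}}

```text
clock: 1.35
tcp_pos: [0.5162, -0.0252, 0.2225]
orientation: [3.056, 0.729, 0.0]
force: [1.1, -0.5, 0.6]
width: 0.0873
gripper_force: 0.0
```

>>> {"op": "send_rows", "data": {"increments": [{"offset": [0, 0, 0.01], "turn": [0, 0, 8], "jaw": 1}, {"offset": [0, 0, 0.02], "turn": [0, 0, 16], "jaw": 1}, {"offset": [0, 0, 0.03], "turn": [0, 0, 24], "jaw": 1}, {"offset": [0, 0, 0.04], "turn": [0, 0, 32], "jaw": 1}, {"offset": [0, 0, 0.05], "turn": [0, 0, 40], "jaw": 1}]}}

```text
clock: 1.98
tcp_pos: [0.5155, -0.0269, 0.1719]
orientation: [3.12, -0.367, -0.001]
force: [-0.5, -0.2, 0.2]
width: 0.0869
gripper_force: 0.0
```

```bash
cat > st.py <<'E'
from h import *
import sys
np.set_printoptions(precision=4,suppress=True)
o=env.get_obs(); R=Ro.from_rotvec(o["orientation"]).as_matrix()
print("t",o["clock"],"tcp",o["tcp_pos"],"xyaw",np.degrees(np.arctan2(R[1,0],R[0,0])),"z",R[:,2],"j",o["joint_positions"],"w",o["width"],"F",o["force"],o["gripper_force"])
if len(sys.argv)>1: print("to",to_tool([float(a) for a in sys.argv[1:4]]))
E
python3 st.py .5163 -.0258 .064
```

```text
t 1.975 tcp [ 0.5155 -0.0269  0.1719] xyaw -13.4031677502157 z [-0.0006 -0.     -1.    ] j [ 0.4114  0.1648 -0.4887  1.7916  0.0825  1.2059 -1.9059] w 0.08687314961636937 F [-0.4525 -0.1908  0.2038] 0.0
to [ 0.0006 -0.0012  0.1079]
```

>>> {"op": "send_rows", "data": {"increments": [{"offset": [0.0003, -0.0006, 0.03], "turn": [0, 0, 0], "jaw": 1}, {"offset": [0.0006, -0.0012, 0.06], "turn": [0, 0, 0], "jaw": 1}, {"offset": [0.0006, -0.0012, 0.09], "turn": [0, 0, 0], "jaw": 1}, {"offset": [0.0006, -0.0012, 0.106], "turn": [0, 0, 0], "jaw": 1}, {"offset": [0.0006, -0.0012, 0.106], "turn": [0, 0, 0], "jaw": 1}]}}

```text
clock: 2.6
tcp_pos: [0.516, -0.0258, 0.0658]
orientation: [3.121, -0.359, -0.003]
force: [-0.5, 1.3, 1.2]
width: 0.0871
gripper_force: 0.0
```

>>> {"op": "send_rows", "data": {"increments": [{"offset": [0, 0, 0], "turn": [0, 0, 0], "jaw": 0.3}, {"offset": [0, 0, 0], "turn": [0, 0, 0], "jaw": 0.3}, {"offset": [0, 0, 0], "turn": [0, 0, 0], "jaw": 0.3}, {"offset": [0, 0, 0], "turn": [0, 0, 0], "jaw": 0.3}, {"offset": [0, 0, 0], "turn": [0, 0, 0], "jaw": 0.3}]}}

```text
clock: 3.22
tcp_pos: [0.5167, -0.0259, 0.0667]
orientation: [3.121, -0.36, 0.0]
force: [0.2, -0.6, 0.1]
width: 0.0457
gripper_force: 0.0
```

```bash
python3 st.py .5163 -.0258 .064
```

```text
t 3.225 tcp [ 0.5167 -0.0259  0.0667] xyaw -13.144826006829469 z [ 0.0002 -0.0001 -1.    ] j [ 0.3857  0.2863 -0.4776  1.8967  0.1556  0.9945 -1.9606] w 0.04568660332970845 F [ 0.1695 -0.5512  0.108 ] 0.0
to [-0.0004  0.      0.0027]
```

>>> {"op": "send_rows", "data": {"increments": [{"offset": [0, 0, 0], "turn": [0, 0, 0], "jaw": 0.2}, {"offset": [0, 0, 0], "turn": [0, 0, 0], "jaw": 0.2}, {"offset": [0, 0, 0], "turn": [0, 0, 0], "jaw": 0.2}]}}

```text
clock: 3.6
tcp_pos: [0.5167, -0.0258, 0.0666]
orientation: [-3.121, 0.359, -0.0]
force: [0.3, 0.8, 0.7]
width: 0.033
gripper_force: 30.0
```

>>> {"op": "send_rows", "data": {"increments": [{"offset": [0, 0, -0.0004], "turn": [0, 0, -10], "jaw": 0.2}, {"offset": [0, 0, -0.0007], "turn": [0, 0, -20], "jaw": 0.2}, {"offset": [0, 0, -0.0011], "turn": [0, 0, -30], "jaw": 0.2}, {"offset": [0, 0, -0.0014], "turn": [0, 0, -40], "jaw": 0.2}, {"offset": [0, 0, -0.0018], "turn": [0, 0, -50], "jaw": 0.2}]}}

```text
clock: 4.22
tcp_pos: [0.5168, -0.0249, 0.0683]
orientation: [-2.976, -1.003, -0.001]
force: [1.3, 3.1, -1.4]
width: 0.0327
gripper_force: 30.0
```

```bash
python3 st.py
python3 - <<'E'
from h import *
print(env.get_obs()["moment"])
E
```

```text
t 4.225 tcp [ 0.5168 -0.0249  0.0683] xyaw 37.231813423708786 z [ 0.0003  0.0011 -1.    ] j [ 0.4964  0.306  -0.6066  1.8899  0.2033  1.0068 -1.1188] w 0.0326662552167377 F [ 1.2754  3.0874 -1.4321] 29.992031883448362
[ 0.8503299 -0.1914163  0.0138973]
```

>>> {"op": "send_rows", "data": {"increments": [{"offset": [0, 0, -0.0004], "turn": [0, 0, -10], "jaw": 0.2}, {"offset": [0, 0, -0.0007], "turn": [0, 0, -20], "jaw": 0.2}, {"offset": [0, 0, -0.0011], "turn": [0, 0, -30], "jaw": 0.2}, {"offset": [0, 0, -0.0014], "turn": [0, 0, -40], "jaw": 0.2}, {"offset": [0, 0, -0.0018], "turn": [0, 0, -50], "jaw": 0.2}]}}

```text
clock: 4.85
tcp_pos: [0.5162, -0.0241, 0.0699]
orientation: [-2.272, -2.166, -0.001]
force: [-1.4, 6.1, -1.9]
width: 0.0327
gripper_force: 30.0
```

>>> {"op": "send_rows", "data": {"increments": [{"offset": [0, 0, -0.0004], "turn": [0, 0, -10], "jaw": 0.2}, {"offset": [0, 0, -0.0007], "turn": [0, 0, -20], "jaw": 0.2}, {"offset": [0, 0, -0.0011], "turn": [0, 0, -30], "jaw": 0.2}, {"offset": [0, 0, -0.0014], "turn": [0, 0, -40], "jaw": 0.2}, {"offset": [0, 0, -0.0018], "turn": [0, 0, -50], "jaw": 0.2}]}}

```text
clock: 5.48
tcp_pos: [0.5153, -0.0242, 0.0715]
orientation: [-1.144, -2.923, -0.001]
force: [-4.8, 4.7, 0.0]
width: 0.0327
gripper_force: 30.0
```

>>> {"op": "send_rows", "data": {"increments": [{"offset": [0, 0, -0.0004], "turn": [0, 0, -10], "jaw": 0.2}, {"offset": [0, 0, -0.0007], "turn": [0, 0, -20], "jaw": 0.2}, {"offset": [0, 0, -0.0011], "turn": [0, 0, -30], "jaw": 0.2}, {"offset": [0, 0, -0.0014], "turn": [0, 0, -40], "jaw": 0.2}, {"offset": [0, 0, -0.0018], "turn": [0, 0, -50], "jaw": 0.2}]}}

```text
clock: 6.1
tcp_pos: [0.5158, -0.0253, 0.0734]
orientation: [0.198, -3.134, -0.001]
force: [-1.4, 3.1, 0.1]
width: 0.0331
gripper_force: 30.0
```

```bash
python3 st.py .5163 -.0258 .0736
```

```text
t 6.1 tcp [ 0.5158 -0.0253  0.0734] xyaw -172.78453781519121 z [-0.0016  0.0005 -1.    ] j [ 0.8617  0.445  -1.0616  1.8709  0.4379  1.0858  1.3261] w 0.03310129230375724 F [-1.384   3.142   0.0707] 29.99667489901185
to [-0.0004 -0.0006 -0.0002]
```

>>> {"op": "send_rows", "data": {"increments": [{"offset": [0, 0, 0], "turn": [0, 0, 0], "jaw": 0.55}, {"offset": [0, 0, 0], "turn": [0, 0, 0], "jaw": 0.55}, {"offset": [0, 0, 0], "turn": [0, 0, 0], "jaw": 0.55}]}}

```text
clock: 6.48
tcp_pos: [0.5169, -0.0261, 0.0739]
orientation: [-0.184, 3.136, -0.001]
force: [-0.3, -1.0, -0.1]
width: 0.0468
gripper_force: 0.0
```

>>> {"op": "send_rows", "data": {"increments": [{"offset": [0, 0, 0], "turn": [0, 0, 10], "jaw": 0.55}, {"offset": [0, 0, 0], "turn": [0, 0, 20], "jaw": 0.55}, {"offset": [0, 0, 0], "turn": [0, 0, 30], "jaw": 0.55}, {"offset": [0, 0, 0], "turn": [0, 0, 40], "jaw": 0.55}, {"offset": [0, 0, 0], "turn": [0, 0, 50], "jaw": 0.55}]}}

```text
clock: 7.1
tcp_pos: [0.5168, -0.0259, 0.0739]
orientation: [1.166, 2.917, -0.0]
force: [0.1, -0.2, -0.2]
width: 0.0476
gripper_force: 0.0
```

>>> {"op": "send_rows", "data": {"increments": [{"offset": [0, 0, 0], "turn": [0, 0, 10], "jaw": 0.55}, {"offset": [0, 0, 0], "turn": [0, 0, 20], "jaw": 0.55}, {"offset": [0, 0, 0], "turn": [0, 0, 30], "jaw": 0.55}, {"offset": [0, 0, 0], "turn": [0, 0, 40], "jaw": 0.55}, {"offset": [0, 0, 0], "turn": [0, 0, 50], "jaw": 0.55}]}}

```text
clock: 7.72
tcp_pos: [0.5169, -0.0259, 0.0739]
orientation: [2.289, 2.151, 0.0]
force: [-0.3, -0.5, -0.7]
width: 0.048
gripper_force: 0.0
```

>>> {"op": "send_rows", "data": {"increments": [{"offset": [0, 0, 0], "turn": [0, 0, 10], "jaw": 0.55}, {"offset": [0, 0, 0], "turn": [0, 0, 20], "jaw": 0.55}, {"offset": [0, 0, 0], "turn": [0, 0, 30], "jaw": 0.55}, {"offset": [0, 0, 0], "turn": [0, 0, 40], "jaw": 0.55}, {"offset": [0, 0, 0], "turn": [0, 0, 50], "jaw": 0.55}]}}

```text
clock: 8.35
tcp_pos: [0.5169, -0.0259, 0.074]
orientation: [2.984, 0.982, 0.001]
force: [0.5, 0.1, -0.9]
width: 0.0479
gripper_force: 0.0
```

>>> {"op": "send_rows", "data": {"increments": [{"offset": [0, 0, 0], "turn": [0, 0, 10], "jaw": 0.55}, {"offset": [0, 0, 0], "turn": [0, 0, 20], "jaw": 0.55}, {"offset": [0, 0, 0], "turn": [0, 0, 30], "jaw": 0.55}, {"offset": [0, 0, 0], "turn": [0, 0, 40], "jaw": 0.55}, {"offset": [0, 0, 0], "turn": [0, 0, 50], "jaw": 0.55}]}}

```text
clock: 8.98
tcp_pos: [0.5169, -0.0258, 0.074]
orientation: [3.119, -0.371, 0.001]
force: [-0.1, 0.7, -0.6]
width: 0.0481
gripper_force: 0.0
```

>>> {"op": "send_rows", "data": {"increments": [{"offset": [0, 0, 0], "turn": [0, 0, 0], "jaw": 0.2}, {"offset": [0, 0, 0], "turn": [0, 0, 0], "jaw": 0.2}, {"offset": [0, 0, 0], "turn": [0, 0, 0], "jaw": 0.2}, {"offset": [0, 0, 0], "turn": [0, 0, 0], "jaw": 0.2}]}}

```text
clock: 9.48
tcp_pos: [0.5168, -0.0258, 0.0738]
orientation: [-3.121, 0.358, -0.0]
force: [-0.5, 1.2, 0.2]
width: 0.0332
gripper_force: 30.0
```

```bash
python3 st.py .5163 -.0258 .0736
```

```text
t 9.475 tcp [ 0.5168 -0.0258  0.0738] xyaw -13.0819612227395 z [ 0.0002  0.0001 -1.    ] j [ 0.385   0.2762 -0.476   1.891   0.1481  1.0085 -1.9539] w 0.033184613249221694 F [-0.468   1.185   0.2219] 29.983766209334135
to [-0.0004  0.0001  0.0002]
```

>>> {"op": "send_rows", "data": {"increments": [{"offset": [0, 0, -0.0004], "turn": [0, 0, -10], "jaw": 0.2}, {"offset": [0, 0, -0.0007], "turn": [0, 0, -20], "jaw": 0.2}, {"offset": [0, 0, -0.0011], "turn": [0, 0, -30], "jaw": 0.2}, {"offset": [0, 0, -0.0014], "turn": [0, 0, -40], "jaw": 0.2}, {"offset": [0, 0, -0.0018], "turn": [0, 0, -50], "jaw": 0.2}]}}

```text
clock: 10.1
tcp_pos: [0.5168, -0.0248, 0.0757]
orientation: [-2.976, -1.003, -0.001]
force: [-0.5, 4.3, 1.3]
width: 0.0327
gripper_force: 30.0
```

>>> {"op": "send_rows", "data": {"increments": [{"offset": [0, 0, -0.0004], "turn": [0, 0, -10], "jaw": 0.2}, {"offset": [0, 0, -0.0007], "turn": [0, 0, -20], "jaw": 0.2}, {"offset": [0, 0, -0.0011], "turn": [0, 0, -30], "jaw": 0.2}, {"offset": [0, 0, -0.0014], "turn": [0, 0, -40], "jaw": 0.2}, {"offset": [0, 0, -0.0018], "turn": [0, 0, -50], "jaw": 0.2}]}}

```text
clock: 10.72
tcp_pos: [0.5163, -0.0241, 0.0774]
orientation: [-2.272, -2.167, -0.001]
force: [-3.3, 6.4, 3.5]
width: 0.0328
gripper_force: 30.0
```

>>> {"op": "send_rows", "data": {"increments": [{"offset": [0, 0, -0.0004], "turn": [0, 0, -10], "jaw": 0.2}, {"offset": [0, 0, -0.0007], "turn": [0, 0, -20], "jaw": 0.2}, {"offset": [0, 0, -0.0011], "turn": [0, 0, -30], "jaw": 0.2}, {"offset": [0, 0, -0.0014], "turn": [0, 0, -40], "jaw": 0.2}, {"offset": [0, 0, -0.0018], "turn": [0, 0, -50], "jaw": 0.2}]}}

```text
clock: 11.35
tcp_pos: [0.5156, -0.0242, 0.0791]
orientation: [-1.143, -2.924, -0.001]
force: [-6.2, 5.8, 5.0]
width: 0.0331
gripper_force: 30.0
```

>>> {"op": "send_rows", "data": {"increments": [{"offset": [0, 0, -0.0004], "turn": [0, 0, -10], "jaw": 0.2}, {"offset": [0, 0, -0.0007], "turn": [0, 0, -20], "jaw": 0.2}, {"offset": [0, 0, -0.0011], "turn": [0, 0, -30], "jaw": 0.2}, {"offset": [0, 0, -0.0014], "turn": [0, 0, -40], "jaw": 0.2}, {"offset": [0, 0, -0.0018], "turn": [0, 0, -50], "jaw": 0.2}]}}

```text
clock: 11.98
tcp_pos: [0.5152, -0.0251, 0.0809]
orientation: [0.199, -3.132, -0.001]
force: [-7.3, 2.9, 5.8]
width: 0.033
gripper_force: 30.0
```

>>> {"op": "send_rows", "data": {"increments": [{"offset": [0, 0, 0], "turn": [0, 0, 0], "jaw": 0.55}, {"offset": [0, 0, 0], "turn": [0, 0, 0], "jaw": 0.55}, {"offset": [0, 0, 0], "turn": [0, 0, 0], "jaw": 0.55}]}}

```text
clock: 12.35
tcp_pos: [0.5168, -0.0261, 0.0809]
orientation: [-0.186, 3.136, -0.001]
force: [-0.5, -0.2, 0.3]
width: 0.047
gripper_force: 0.0
```

```bash
python3 st.py .5163 -.0258 .0736;  python3 - <<'E'
from h import *
o=env.get_obs()
p,d=grab_frame("side");cv2.imwrite("pics/s1.png",cv2.resize(p[150:290,200:360,::-1],(640,560),interpolation=cv2.INTER_CUBIC))
E
```

```text
t 12.35 tcp [ 0.5168 -0.0261  0.0809] xyaw -173.22110722740769 z [ 0.0002 -0.0003 -1.    ] j [ 0.8503  0.422  -1.0418  1.8644  0.4105  1.0906  1.3402] w 0.046998610172151636 F [-0.5271 -0.2201  0.336 ] 0.0
to [0.0004 0.0004 0.0073]
```

View pics/s1.png

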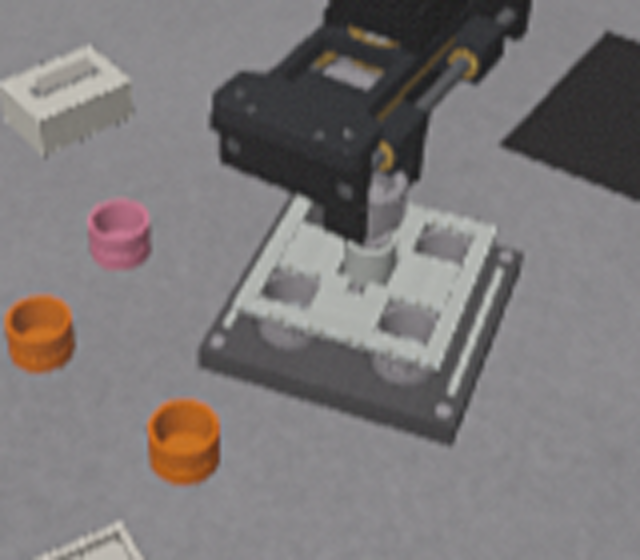

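The side crop shows the nut at (385,210) raised on the stud, with the boss visible below it at (370,265).

>>> {"op": "send_rows", "data": {"increments": [{"offset": [0, 0, 0], "turn": [0, 0, 10], "jaw": 0.55}, {"offset": [0, 0, 0], "turn": [0, 0, 20], "jaw": 0.55}, {"offset": [0, 0, 0], "turn": [0, 0, 30], "jaw": 0.55}, {"offset": [0, 0, 0], "turn": [0, 0, 40], "jaw": 0.55}, {"offset": [0, 0, 0], "turn": [0, 0, 50], "jaw": 0.55}]}}

```text
clock: 13.02
tcp_pos: [0.5167, -0.0259, 0.081]
orientation: [1.164, 2.918, -0.0]
force: [0.2, -0.1, -0.4]
width: 0.0475
gripper_force: 0.0
```

>>> {"op": "send_rows", "data": {"increments": [{"offset": [0, 0, 0], "turn": [0, 0, 10], "jaw": 0.55}, {"offset": [0, 0, 0], "turn": [0, 0, 20], "jaw": 0.55}, {"offset": [0, 0, 0], "turn": [0, 0, 30], "jaw": 0.55}, {"offset": [0, 0, 0], "turn": [0, 0, 40], "jaw": 0.55}, {"offset": [0, 0, 0], "turn": [0, 0, 50], "jaw": 0.55}]}}

```text
clock: 13.65
tcp_pos: [0.5167, -0.0258, 0.081]
orientation: [2.288, 2.152, 0.0]
force: [0.5, -0.3, 0.4]
width: 0.0482
gripper_force: 0.0
```

>>> {"op": "send_rows", "data": {"increments": [{"offset": [0, 0, 0], "turn": [0, 0, 10], "jaw": 0.55}, {"offset": [0, 0, 0], "turn": [0, 0, 20], "jaw": 0.55}, {"offset": [0, 0, 0], "turn": [0, 0, 30], "jaw": 0.55}, {"offset": [0, 0, 0], "turn": [0, 0, 40], "jaw": 0.55}, {"offset": [0, 0, 0], "turn": [0, 0, 50], "jaw": 0.55}]}}

```text
clock: 14.28
tcp_pos: [0.5167, -0.0258, 0.081]
orientation: [2.983, 0.984, 0.0]
force: [0.1, 0.2, -0.5]
width: 0.0478
gripper_force: 0.0
```

>>> {"op": "send_rows", "data": {"increments": [{"offset": [0, 0, 0], "turn": [0, 0, 10], "jaw": 0.55}, {"offset": [0, 0, 0], "turn": [0, 0, 20], "jaw": 0.55}, {"offset": [0, 0, 0], "turn": [0, 0, 30], "jaw": 0.55}, {"offset": [0, 0, 0], "turn": [0, 0, 40], "jaw": 0.55}, {"offset": [0, 0, 0], "turn": [0, 0, 50], "jaw": 0.55}]}}

```text
clock: 14.9
tcp_pos: [0.5168, -0.0258, 0.081]
orientation: [3.12, -0.369, 0.001]
force: [0.8, 0.1, -0.4]
width: 0.0478
gripper_force: 0.0
```

>>> {"op": "send_rows", "data": {"increments": [{"offset": [0, 0, 0], "turn": [0, 0, 0], "jaw": 0.2}, {"offset": [0, 0, 0], "turn": [0, 0, 0], "jaw": 0.2}, {"offset": [0, 0, 0], "turn": [0, 0, 0], "jaw": 0.2}, {"offset": [0, 0, 0], "turn": [0, 0, 0], "jaw": 0.2}]}}

```text
clock: 15.4
tcp_pos: [0.5168, -0.0256, 0.081]
orientation: [-3.121, 0.358, -0.0]
force: [-0.3, 1.9, 1.9]
width: 0.0337
gripper_force: 30.0
```

>>> {"op": "send_rows", "data": {"increments": [{"offset": [0, 0, -0.0004], "turn": [0, 0, -10], "jaw": 0.2}, {"offset": [0, 0, -0.0007], "turn": [0, 0, -20], "jaw": 0.2}, {"offset": [0, 0, -0.0011], "turn": [0, 0, -30], "jaw": 0.2}, {"offset": [0, 0, -0.0014], "turn": [0, 0, -40], "jaw": 0.2}, {"offset": [0, 0, -0.0018], "turn": [0, 0, -50], "jaw": 0.2}]}}

```text
clock: 16.02
tcp_pos: [0.5167, -0.0248, 0.0828]
orientation: [-2.976, -1.004, -0.001]
force: [-0.5, 4.9, 1.9]
width: 0.0336
gripper_force: 30.0
```

>>> {"op": "send_rows", "data": {"increments": [{"offset": [0, 0, -0.0004], "turn": [0, 0, -10], "jaw": 0.2}, {"offset": [0, 0, -0.0007], "turn": [0, 0, -20], "jaw": 0.2}, {"offset": [0, 0, -0.0011], "turn": [0, 0, -30], "jaw": 0.2}, {"offset": [0, 0, -0.0014], "turn": [0, 0, -40], "jaw": 0.2}, {"offset": [0, 0, -0.0018], "turn": [0, 0, -50], "jaw": 0.2}]}}

```text
clock: 16.65
tcp_pos: [0.5162, -0.0243, 0.0846]
orientation: [-2.272, -2.167, -0.001]
force: [-3.8, 5.5, 3.7]
width: 0.0338
gripper_force: 30.0
```

>>> {"op": "send_rows", "data": {"increments": [{"offset": [0, 0, -0.0004], "turn": [0, 0, -10], "jaw": 0.2}, {"offset": [0, 0, -0.0007], "turn": [0, 0, -20], "jaw": 0.2}, {"offset": [0, 0, -0.0011], "turn": [0, 0, -30], "jaw": 0.2}, {"offset": [0, 0, -0.0014], "turn": [0, 0, -40], "jaw": 0.2}, {"offset": [0, 0, -0.0018], "turn": [0, 0, -50], "jaw": 0.2}]}}

```text
clock: 17.27
tcp_pos: [0.5156, -0.0245, 0.0863]
orientation: [-1.143, -2.923, -0.0]
force: [-6.2, 4.0, 5.5]
width: 0.0336
gripper_force: 30.0
```

>>> {"op": "send_rows", "data": {"increments": [{"offset": [0, 0, -0.0004], "turn": [0, 0, -10], "jaw": 0.2}, {"offset": [0, 0, -0.0007], "turn": [0, 0, -20], "jaw": 0.2}, {"offset": [0, 0, -0.0011], "turn": [0, 0, -30], "jaw": 0.2}, {"offset": [0, 0, -0.0014], "turn": [0, 0, -40], "jaw": 0.2}, {"offset": [0, 0, -0.0018], "turn": [0, 0, -50], "jaw": 0.2}]}}

```text
clock: 17.9
tcp_pos: [0.5154, -0.0255, 0.0881]
orientation: [0.198, -3.133, -0.0]
force: [-6.8, 1.8, 5.1]
width: 0.0338
gripper_force: 30.0
```

>>> {"op": "send_rows", "data": {"increments": [{"offset": [0, 0, -0.001], "turn": [0, 0, 0], "jaw": 0.2}, {"offset": [0, 0, -0.002], "turn": [0, 0, 0], "jaw": 0.2}, {"offset": [0, 0, -0.003], "turn": [0, 0, 0], "jaw": 0.2}]}}

```text
clock: 18.27
tcp_pos: [0.5161, -0.0255, 0.0908]
orientation: [0.187, -3.135, -0.001]
force: [-3.0, 3.3, -3.2]
width: 0.0339
gripper_force: 30.0
```

```bash
python3 st.py .5163 -.0258 .0736
```

```text
t 18.275 tcp [ 0.5161 -0.0255  0.0908] xyaw -173.15930328637873 z [-0.001   0.0004 -1.    ] j [ 0.8414  0.3964 -1.0263  1.8569  0.3785  1.1024  1.3637] w 0.033909256393481225 F [-2.9627  3.3006 -3.1633] 29.96096834074706
to [-0.0001 -0.0003  0.0172]
```

>>> {"op": "send_rows", "data": {"increments": [{"offset": [0, 0, -0.003], "turn": [0, 0, 0], "jaw": 0.2}, {"offset": [0, 0, -0.01], "turn": [0, 0, 0], "jaw": 0.2}, {"offset": [0, 0, -0.02], "turn": [0, 0, 0], "jaw": 0.2}, {"offset": [0, 0, -0.03], "turn": [0, 0, 0], "jaw": 0.2}, {"offset": [0, 0, -0.045], "turn": [0, 0, 0], "jaw": 0.2}], "newtons": 40}}

```text
clock: 18.9
tcp_pos: [0.5167, -0.026, 0.1371]
orientation: [-0.188, 3.136, -0.0]
force: [-0.2, -0.1, -1.0]
width: 0.0334
gripper_force: 40.0
```

```bash
python3 st.py .6726 -.1552 .07;  python3 - <<'E'
from h import *
p,d=grab_frame("side");cv2.imwrite("pics/s2.png",cv2.resize(p[120:290,200:400,::-1],(640,544),interpolation=cv2.INTER_CUBIC))
E
```

```text
t 18.9 tcp [ 0.5167 -0.026   0.1371] xyaw -173.15131120122777 z [ 0.0002 -0.0002 -1.    ] j [ 0.883   0.3367 -1.0633  1.8096  0.3176  1.1817  1.411 ] w 0.033379993905601785 F [-0.2414 -0.1105 -0.986 ] 39.968915060162544
to [-0.1393 -0.1468  0.0672]
```

View pics/s2.png

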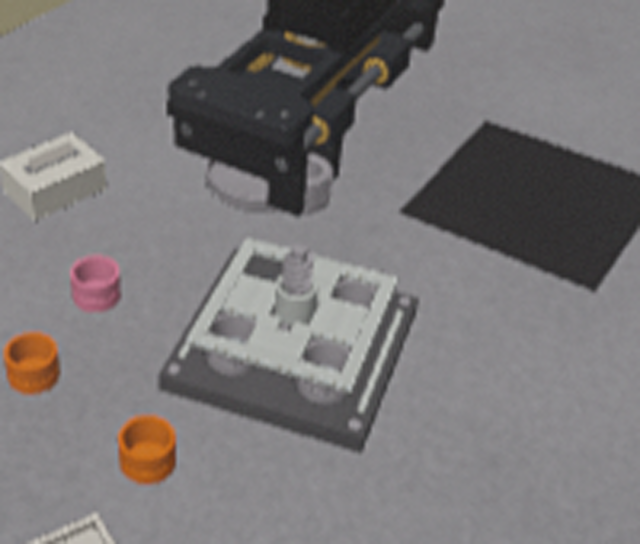

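The nut is held at (315,180), clear of the bare stud at (298,270). Next I re-measure the dish before going over it.

```bash
cat >> h.py <<'E'
def dish(lo=(270,125),hi=(355,205),name="top"):
    p,d=grab_frame(name)
    gr=cv2.cvtColor(p,cv2.COLOR_RGB2GRAY)[lo[1]:hi[1],lo[0]:hi[0]]
    ci=cv2.HoughCircles(cv2.resize(gr,None,fx=4,fy=4,interpolation=cv2.INTER_CUBIC),cv2.HOUGH_GRADIENT,1,100,param1=80,param2=12,minRadius=64,maxRadius=76)
    u=ci[0,0,:2]/4+lo-.375; print("dish px",u,"r",ci[0,0,2]/4,ray(name,u,.014)); return p,d
E
python3 - <<'E'
from h import *
p,d=dish(); cv2.imwrite("pics/t2.png",cv2.resize(p[100:300,180:420,::-1],(720,600),interpolation=cv2.INTER_CUBIC))
X=cloud("top",d); m=(X[...,2]>.008)&(X[...,2]<.025)&(X[...,0]>.6)&(X[...,0]<.74)&(X[...,1]<-.09)&(X[...,1]>-.25)
print(m.sum(),X[m].min(0),X[m].max(0))
E
```

```text
dish px [314.   171.75] r 16.375 [[ 0.65365396 -0.16678429  0.014     ]]
116 [ 0.60961321 -0.21313602  0.00800296] [ 0.69731346 -0.12571504  0.01691451]
```

View pics/t2.png

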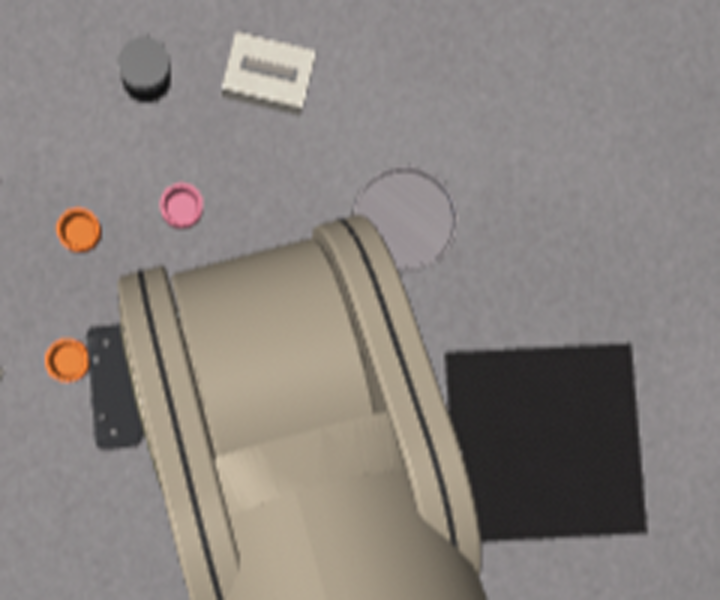

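The top crop shows the dish shifted to (404,218), giving a centre of about (0.6535, -0.169), which the depth extents confirm.

>>> {"op": "send_rows", "data": {"increments": [{"offset": [-0.03, -0.04, 0], "turn": [0, 0, 0], "jaw": 0.2}, {"offset": [-0.06, -0.08, 0], "turn": [0, 0, 0], "jaw": 0.2}, {"offset": [-0.09, -0.12, 0.02], "turn": [0, 0, 0], "jaw": 0.2}, {"offset": [-0.119, -0.158, 0.05], "turn": [0, 0, 0], "jaw": 0.2}, {"offset": [-0.119, -0.158, 0.08], "turn": [0, 0, 0], "jaw": 0.2}]}}

```text
clock: 19.62
tcp_pos: [0.6548, -0.1723, 0.0539]
orientation: [0.181, -3.136, 0.001]
force: [0.0, 1.0, -0.7]
width: 0.0336
gripper_force: 40.0
```

```bash
python3 st.py .6535 -.169 .0105;  python3 - <<'E'
from h import *
p,d=grab_frame("side");cv2.imwrite("pics/s3.png",cv2.resize(p[120:250,200:380,::-1],(720,520),interpolation=cv2.INTER_CUBIC))
E
```

```text
t 19.625 tcp [ 0.6548 -0.1723  0.0539] xyaw -173.4111824279838 z [-0.0002 -0.0006 -1.    ] j [ 0.7622  0.7378 -0.8493  1.4502  0.5705  1.2113  1.5266] w 0.03355835909741932 F [ 0.0348  1.0122 -0.6708] 39.96830468997359
to [0.0009 0.0034 0.0434]
```

View pics/s3.png

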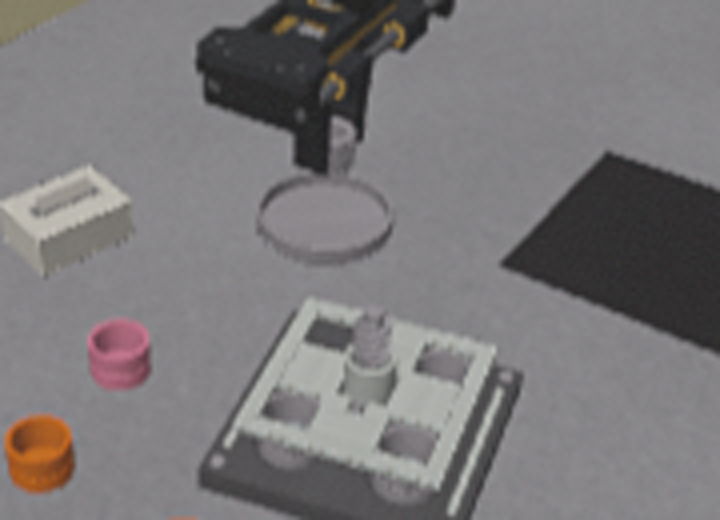

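```bash
python3 -c "
from h import *
for u in((326,215),(259,217),(393,217),(326,178),(326,252)): print(ray('side',np.array(u)/4+[199.6,119.6],.014))"
```

```text
[[ 0.64599657 -0.1609779   0.014     ]]
[[ 0.67814645 -0.13135038  0.014     ]]
[[ 0.61126465 -0.18703339  0.014     ]]
[[ 0.67160544 -0.19455886  0.014     ]]
[[ 0.62208173 -0.1296183   0.014     ]]
```

Run:
```python
from h import *
for n in("side","top"):
    p,d=grab_frame(n); X=cloud(n,d); 
    m=(X[...,2]>.009)&(X[...,2]<.02)&(X[...,0]>.57)&(X[...,0]<.72)&(X[...,1]<-.09)&(X[...,1]>-.23)
    q=X[m]; A=np.c_[2*q[:,:2],np.ones(len(q))]; s=np.linalg.lstsq(A,(q[:,:2]**2).sum(1),rcond=None)[0]
    print(n,m.sum(),q.min(0),q.max(0),s[:2],np.sqrt(s[2]+s[0]**2+s[1]**2))
    v=m&1; 
    if n=="top": cv2.imwrite("pics/t3.png",cv2.resize(p[120:220,250:390,::-1],(700,500)))
```

```text
side 106 [ 0.60634564 -0.21080133  0.00903247] [ 0.69566317 -0.12111486  0.01427675] [ 0.65073515 -0.16602846] 0.04301932182975304
top 59 [ 0.60949205 -0.20953118  0.00987597] [ 0.68268111 -0.12849545  0.01633027] [ 0.65359633 -0.1686241 ] 0.04324248632542168
```

View pics/t3.png

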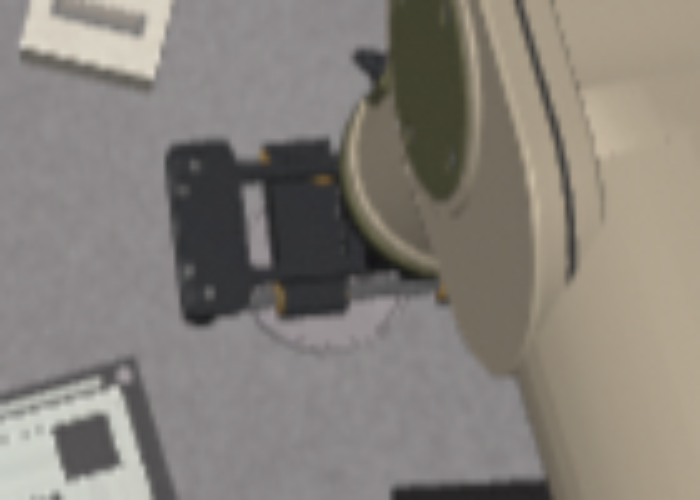

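The top crop shows the gripper over the dish, whose lower rim shows at (330,340). Circle fits to both depth images give about (0.652, -0.1675).

>>> {"op": "send_rows", "data": {"increments": [{"offset": [0.0013, 0.0017, 0.015], "turn": [0, 0, 0], "jaw": 0.2}, {"offset": [0.0013, 0.0017, 0.03], "turn": [0, 0, 0], "jaw": 0.2}, {"offset": [0.0013, 0.0017, 0.04], "turn": [0, 0, 0], "jaw": 0.2}, {"offset": [0.0013, 0.0017, 0.046], "turn": [0, 0, 0], "jaw": 0.2}, {"offset": [0.0013, 0.0017, 0.046], "turn": [0, 0, 0], "jaw": 0.2}]}}

```text
clock: 20.4
tcp_pos: [0.6524, -0.1669, 0.0102]
orientation: [-0.188, 3.136, -0.0]
force: [0.6, -0.9, -0.5]
width: 0.0335
gripper_force: 40.0
```

```bash
python3 st.py .652 -.1675 .0095
```

```text
t 20.4 tcp [ 0.6524 -0.1669  0.0102] xyaw -173.1350869478483 z [ 0.0003 -0.0001 -1.    ] j [ 0.7479  0.7785 -0.8265  1.4877  0.6039  1.1425  1.5017] w 0.03348585310253852 F [ 0.5622 -0.9328 -0.5352] 39.968775445595384
to [ 0.0004 -0.0005  0.0007]
```

>>> {"op": "send_rows", "data": {"increments": [{"offset": [0, 0, 0.0012], "turn": [0, 0, 0], "jaw": 0.2}, {"offset": [0, 0, 0.0012], "turn": [0, 0, 0], "jaw": 0.5}, {"offset": [0, 0, 0.0012], "turn": [0, 0, 0], "jaw": 0.5}, {"offset": [0, 0, 0.0012], "turn": [0, 0, 0], "jaw": 0.5}, {"offset": [0, 0, 0.0012], "turn": [0, 0, 0], "jaw": 0.5}]}}

```text
clock: 21.02
tcp_pos: [0.6522, -0.167, 0.0089]
orientation: [-0.188, 3.136, -0.0]
force: [0.6, -0.2, -0.8]
width: 0.0431
gripper_force: 0.0
```

>>> {"op": "send_rows", "data": {"increments": [{"offset": [0, 0, -0.01], "turn": [0, 0, 0], "jaw": 0.5}, {"offset": [0, 0, -0.03], "turn": [0, 0, 0], "jaw": 0.5}, {"offset": [0, 0, -0.07], "turn": [0, 0, 0], "jaw": 0.5}, {"offset": [0, 0, -0.11], "turn": [0, 0, 0], "jaw": 0.6}, {"offset": [0, 0, -0.11], "turn": [0, 0, 0], "jaw": 0.6}]}}

```text
clock: 21.65
tcp_pos: [0.6544, -0.1668, 0.1244]
orientation: [-0.188, 3.129, -0.003]
force: [-0.0, 1.1, -0.5]
width: 0.0512
gripper_force: 0.0
```

```bash
python3 st.py .516 -.0253 .12;  python3 - <<'E'
from h import *
p,d=grab_frame("side");cv2.imwrite("pics/s4.png",cv2.resize(p[120:250,200:380,::-1],(720,520),interpolation=cv2.INTER_CUBIC))
X=cloud("side",d); m=(X[...,2]>.03)&(X[...,2]<.05)&(abs(X[...,0]-.516)<.09)&(abs(X[...,1]+.025)<.09)
q=cv2.minAreaRect(X[m][:,:2].astype(np.float32)*1000);print("frame",q)
m=(X[...,2]>.022)&(X[...,2]<.04)&(abs(X[...,0]-.652)<.05)&(abs(X[...,1]+.167)<.05);print("nut",m.sum(),X[m].min(0),X[m].max(0))
m=(X[...,2]>.09)&(X[...,2]<.097)&(abs(X[...,0]-.516)<.02)&(abs(X[...,1]+.025)<.02);print("stud",m.sum(),X[m].mean(0))
E
```

```text
t 21.65 tcp [ 0.6544 -0.1668  0.1244] xyaw -173.13604996541136 z [ 0.0069 -0.0016 -1.    ] j [ 0.7771  0.666  -0.8902  1.4029  0.5218  1.3096  1.5533] w 0.051220457984508104 F [-0.035   1.1458 -0.491 ] 0.0
to [0.1206 0.157  0.0032]
frame ((514.0202026367188, -24.10149383544922), (112.03113555908203, 113.75016784667969), 17.052398681640625)
nut 66 [ 0.63509969 -0.18224636  0.02212133] [ 0.66804509 -0.1478429   0.02689772]
stud 16 [ 0.51391574 -0.02356714  0.09204781]
```

View pics/s4.png

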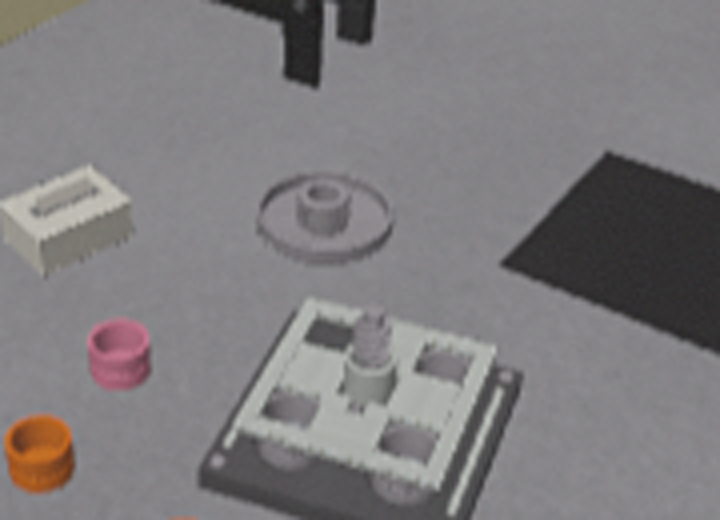

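>>> {"op": "send_rows", "data": {"increments": [{"offset": [0.03, 0.04, -0.01], "turn": [0, 0, 0], "jaw": 0.8}, {"offset": [0.06, 0.08, -0.01], "turn": [0, 0, 0], "jaw": 0.8}, {"offset": [0.09, 0.12, -0.01], "turn": [0, 0, 0], "jaw": 0.8}, {"offset": [0.1185, 0.157, -0.01], "turn": [0, 0, 0], "jaw": 0.8}, {"offset": [0.1185, 0.157, -0.01], "turn": [0, 0, 10], "jaw": 0.8}]}}

```text
clock: 22.32
tcp_pos: [0.5133, -0.0228, 0.1287]
orientation: [-0.085, -3.139, 0.002]
force: [1.2, -1.4, -0.1]
width: 0.0694
gripper_force: 0.0
```

>>> {"op": "send_rows", "data": {"increments": [{"offset": [0, 0, 0], "turn": [0, 0, 10], "jaw": 0.8}, {"offset": [0, 0, 0], "turn": [0, 0, 20], "jaw": 0.8}, {"offset": [0, 0, 0], "turn": [0, 0, 30], "jaw": 0.8}, {"offset": [0, 0, 0], "turn": [0, 0, 40], "jaw": 0.8}, {"offset": [0, 0, 0], "turn": [0, 0, 50], "jaw": 0.8}]}}

```text
clock: 22.95
tcp_pos: [0.5153, -0.0252, 0.1287]
orientation: [-1.413, -2.805, 0.001]
force: [-0.0, 0.0, -0.3]
width: 0.0692
gripper_force: 0.0
```

>>> {"op": "send_rows", "data": {"increments": [{"offset": [0, 0, 0], "turn": [0, 0, 10], "jaw": 0.8}, {"offset": [0, 0, 0], "turn": [0, 0, 20], "jaw": 0.8}, {"offset": [0, 0, 0], "turn": [0, 0, 20], "jaw": 0.8}, {"offset": [0, 0, 0], "turn": [0, 0, 20], "jaw": 0.8}]}}

```text
clock: 23.45
tcp_pos: [0.5156, -0.0252, 0.1288]
orientation: [-1.867, -2.527, 0.0]
force: [-0.3, -0.3, -0.0]
width: 0.0694
gripper_force: 0.0
```

```bash
python3 st.py .516 -.0253 .0435
```

```text
t 23.45 tcp [ 0.5156 -0.0252  0.1288] xyaw 107.0932645000942 z [-0.0003 -0.0001 -1.    ] j [ 0.6968  0.2694 -0.8295  1.828   0.218   1.1388  0.0914] w 0.06940336964876648 F [-0.321  -0.3065 -0.0017] 0.0
to [-0.0002  0.0004  0.0853]
```

Lower over the boss, stopping 2.5 mm above the plate, and grip.

>>> {"op": "send_rows", "data": {"increments": [{"offset": [0, 0.0004, 0.03], "turn": [0, 0, 0], "jaw": 0.8}, {"offset": [0, 0.0004, 0.055], "turn": [0, 0, 0], "jaw": 0.7}, {"offset": [0, 0.0004, 0.075], "turn": [0, 0, 0], "jaw": 0.6}, {"offset": [0, 0.0004, 0.085], "turn": [0, 0, 0], "jaw": 0.5}, {"offset": [0, 0.0004, 0.085], "turn": [0, 0, 0], "jaw": 0.4}]}}

```text
clock: 24.08
tcp_pos: [0.516, -0.025, 0.0437]
orientation: [-1.87, -2.523, 0.0]
force: [-0.5, -0.3, 1.0]
width: 0.0411
gripper_force: 0.0
```

>>> {"op": "send_rows", "data": {"increments": [{"offset": [0, 0, 0], "turn": [0, 0, 0], "jaw": 0.1}, {"offset": [0, 0, 0], "turn": [0, 0, 0], "jaw": 0.1}, {"offset": [0, 0, 0], "turn": [0, 0, 0], "jaw": 0.1}, {"offset": [0, 0, 0], "turn": [0, 0, 0], "jaw": 0.1}, {"offset": [0, 0, 0], "turn": [0, 0, 0], "jaw": 0.1}]}}

```text
clock: 24.7
tcp_pos: [0.5168, -0.0252, 0.0447]
orientation: [1.871, 2.522, 0.001]
force: [-0.8, -0.1, 6.9]
width: 0.0263
gripper_force: 40.0
```

```bash
python3 st.py .516 -.0253 .0435
```

```text
t 24.7 tcp [ 0.5168 -0.0252  0.0447] xyaw 106.85801328167956 z [ 0.0013 -0.0004 -1.    ] j [ 0.6411  0.3865 -0.7842  1.9011  0.3261  0.9839  0.0046] w 0.026312720747384073 F [-0.8197 -0.122   6.9015] 40.011386268306524
to [ 0.0001 -0.0008  0.0012]
```

>>> {"op": "send_rows", "data": {"increments": [{"offset": [0, 0, -0.004], "turn": [0, 0, 0], "jaw": 0.1}, {"offset": [0, 0, -0.012], "turn": [0, 0, 0], "jaw": 0.1}, {"offset": [0, 0, -0.024], "turn": [0, 0, 0], "jaw": 0.1}, {"offset": [0, 0, -0.036], "turn": [0, 0, 0], "jaw": 0.1}, {"offset": [0, 0, -0.048], "turn": [0, 0, 0], "jaw": 0.1}], "newtons": 55}}

```text
clock: 25.32
tcp_pos: [0.5163, -0.0251, 0.093]
orientation: [1.871, 2.523, 0.0]
force: [-0.3, -0.5, -2.2]
width: 0.0258
gripper_force: 55.0
```

>>> {"op": "send_rows", "data": {"increments": [{"offset": [0, 0, -0.012], "turn": [0, 0, 0], "jaw": 0.1}, {"offset": [0, 0, -0.024], "turn": [0, 0, 0], "jaw": 0.1}, {"offset": [0, 0, -0.036], "turn": [0, 0, 0], "jaw": 0.1}, {"offset": [0, 0, -0.036], "turn": [0, 0, 0], "jaw": 0.1}]}}

```text
clock: 25.82
tcp_pos: [0.5168, -0.0252, 0.129]
orientation: [1.871, 2.522, 0.001]
force: [0.9, -0.3, -1.5]
width: 0.0266
gripper_force: 55.0
```

```bash
python3 st.py .4666 -.2902 .1;  python3 - <<'E'
from h import *
p,d=grab_frame("side");cv2.imwrite("pics/s5.png",cv2.resize(p[120:270,200:400,::-1],(720,540),interpolation=cv2.INTER_CUBIC))
E
```

```text
t 25.825 tcp [ 0.5168 -0.0252  0.129 ] xyaw 106.8513166991393 z [ 0.0017 -0.0005 -1.    ] j [ 0.6974  0.2708 -0.8311  1.8266  0.2202  1.1377  0.0856] w 0.02655822535490603 F [ 0.8927 -0.3092 -1.487 ] 54.9939800798893
to [-0.2391 -0.1249  0.029 ]
```

View pics/s5.png

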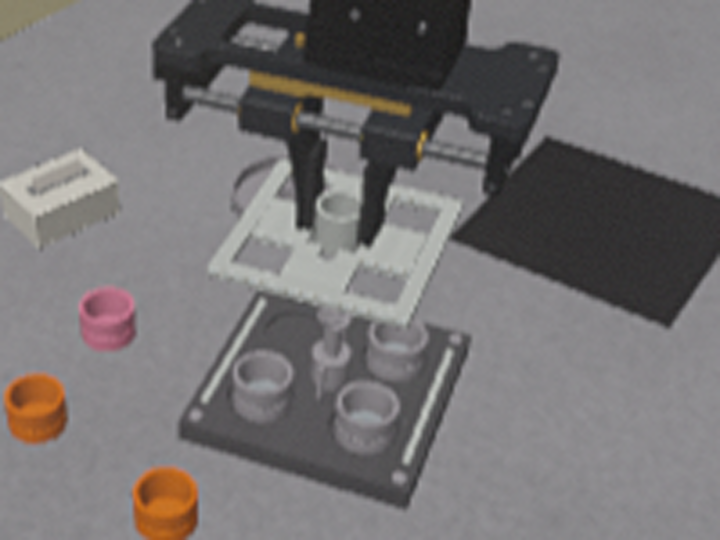

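The frame hangs level at (340,240), clear of the stud. The holder below shows three chambers, at (263,385), (365,415) and (397,345).

>>> {"op": "send_rows", "data": {"increments": [{"offset": [-0.03, -0.016, 0], "turn": [0, 0, 0], "jaw": 0.1}, {"offset": [-0.07, -0.037, 0], "turn": [0, 0, 0], "jaw": 0.1}, {"offset": [-0.11, -0.057, 0], "turn": [0, 0, 0], "jaw": 0.1}, {"offset": [-0.15, -0.078, 0], "turn": [0, 0, 0], "jaw": 0.1}, {"offset": [-0.19, -0.099, 0], "turn": [0, 0, 0], "jaw": 0.1}]}}

```text
clock: 26.5
tcp_pos: [0.4758, -0.237, 0.1274]
orientation: [-1.871, -2.523, 0.0]
force: [1.1, 0.6, -2.8]
width: 0.0259
gripper_force: 55.0
```

>>> {"op": "send_rows", "data": {"increments": [{"offset": [-0.03, -0.016, 0.01], "turn": [0, 0, 0], "jaw": 0.1}, {"offset": [-0.049, -0.026, 0.03], "turn": [0, 0, 0], "jaw": 0.1}, {"offset": [-0.049, -0.026, 0.06], "turn": [0, 0, 0], "jaw": 0.1}, {"offset": [-0.049, -0.026, 0.085], "turn": [0, 0, 0], "jaw": 0.1}, {"offset": [-0.049, -0.026, 0.085], "turn": [0, 0, 0], "jaw": 0.1}]}}

```text
clock: 27.12
tcp_pos: [0.4644, -0.2883, 0.0403]
orientation: [-1.867, -2.52, -0.001]
force: [-1.4, 0.1, -1.8]
width: 0.0262
gripper_force: 55.0
```

```bash
python3 st.py .4666 -.2902 .0115
python3 - <<'E'
from h import *
p,d=grab_frame("side");cv2.imwrite("pics/s6.png",cv2.resize(p[120:270,250:450,::-1],(720,540),interpolation=cv2.INTER_CUBIC))
E
```

```text
t 27.125 tcp [ 0.4644 -0.2883  0.0403] xyaw 106.93114643267431 z [-0.0037  0.0034 -1.    ] j [ 1.0131  0.4214 -0.6397  1.8291  0.2939  0.9925  0.5469] w 0.026170831983843935 F [-1.3648  0.0808 -1.7871] 54.994098083116114
to [-0.0025  0.0016  0.0288]
```

View pics/s6.png

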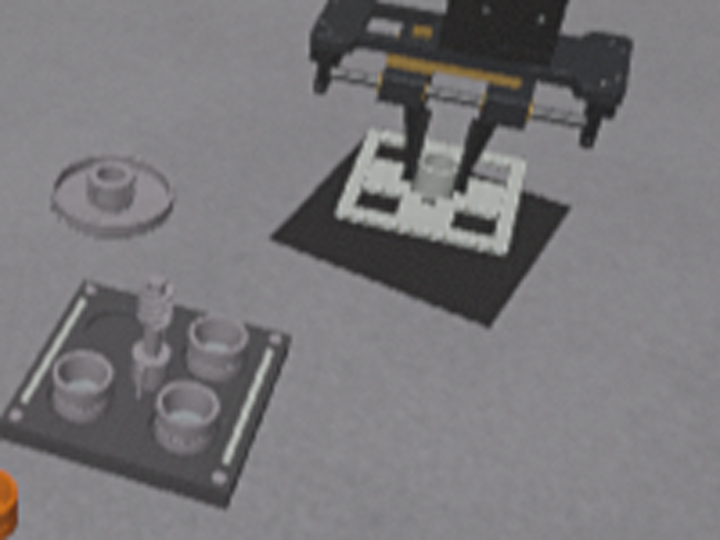

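The frame is level over the mat's centre at (435,190).

>>> {"op": "send_rows", "data": {"increments": [{"offset": [-0.0005, 0, 0.012], "turn": [0, 0, 0], "jaw": 0.1}, {"offset": [-0.0005, 0, 0.02], "turn": [0, 0, 0], "jaw": 0.1}, {"offset": [-0.0005, 0, 0.027], "turn": [0, 0, 0], "jaw": 0.1}, {"offset": [-0.0005, 0, 0.031], "turn": [0, 0, 0], "jaw": 0.1}, {"offset": [-0.0005, 0, 0.031], "turn": [0, 0, 0], "jaw": 0.1}]}}

```text
clock: 27.8
tcp_pos: [0.4662, -0.2906, 0.0121]
orientation: [1.872, 2.523, -0.0]
force: [-0.9, -0.5, -2.2]
width: 0.0262
gripper_force: 55.0
```

```bash
python3 st.py .4666 -.2902 .0115
```

```text
t 27.8 tcp [ 0.4662 -0.2906  0.0121] xyaw 106.8628856346237 z [ 0.0002 -0.0002 -1.    ] j [ 0.9966  0.4629 -0.6214  1.8437  0.3283  0.9385  0.5226] w 0.02615372356176294 F [-0.8608 -0.5215 -2.2164] 54.99417484737933
to [0.0003 0.0006 0.0006]
```

>>> {"op": "send_rows", "data": {"increments": [{"offset": [0, 0, 0.0012], "turn": [0, 0, 0], "jaw": 0.1}, {"offset": [0, 0, 0.0012], "turn": [0, 0, 0], "jaw": 0.5}, {"offset": [0, 0, 0.0008], "turn": [0, 0, 0], "jaw": 0.5}, {"offset": [0, 0, 0.0004], "turn": [0, 0, 0], "jaw": 0.5}, {"offset": [0, 0, 0], "turn": [0, 0, 0], "jaw": 0.5}], "newtons": 30}}

```text
clock: 28.42
tcp_pos: [0.466, -0.2906, 0.012]
orientation: [1.872, 2.523, 0.0]
force: [-0.1, -0.9, 0.5]
width: 0.0433
gripper_force: 0.0
```

>>> {"op": "send_rows", "data": {"increments": [{"offset": [0, 0, -0.01], "turn": [0, 0, 0], "jaw": 0.6}, {"offset": [0, 0, -0.03], "turn": [0, 0, 0], "jaw": 0.6}, {"offset": [0, 0, -0.07], "turn": [0, 0, 0], "jaw": 0.6}, {"offset": [0, 0, -0.12], "turn": [0, 0, 0], "jaw": 0.6}, {"offset": [0, 0, -0.14], "turn": [0, 0, 0], "jaw": 0.6}]}}

```text
clock: 29.05
tcp_pos: [0.4675, -0.291, 0.1566]
orientation: [1.868, 2.519, -0.0]
force: [-0.3, -0.3, -0.7]
width: 0.0522
gripper_force: 0.0
```

```bash
python3 st.py
python3 - <<'E'
from h import *
np.set_printoptions(precision=4,suppress=True)
p,d=grab_frame("top"); X=cloud("top",d); cv2.imwrite("pics/t7.png",cv2.resize(p[150:300,200:400,::-1],(800,600),interpolation=cv2.INTER_CUBIC))
s,ds=grab_frame("side"); Y=cloud("side",ds)
for n,c in dict(c1=(.5372,.0147),c2=(.476,-.0041),c3=(.4948,-.0653),c4=(.5560,-.0465)).items():
    r=[]
    for Z in(X,Y):
        m=(Z[...,2]>.029)&(Z[...,2]<.045)&(np.hypot(Z[...,0]-c[0],Z[...,1]-c[1])<.026); q=Z[m]
        if len(q)<10: r.append(None);continue
        A=np.c_[2*q[:,:2],np.ones(len(q))]; k=np.linalg.lstsq(A,(q[:,:2]**2).sum(1),rcond=None)[0]
        r+= [len(q),k[:2],(q.min(0)+q.max(0))[:2]/2,np.sqrt(k[2]+k[0]**2+k[1]**2)]
    print(n,r)
m=(X[...,2]>.09)&(abs(X[...,0]-.516)<.02)&(abs(X[...,1]+.025)<.02);print("stud",m.sum(),X[m].mean(0))
m=(Y[...,2]>.006)&(Y[...,2]<.012)&(np.hypot(Y[...,0]-.4666,Y[...,1]+.29)<.09);print("frame",cv2.minAreaRect(1000*Y[m][:,:2].astype(np.float32)))
E
```

```text
t 29.05 tcp [ 0.4675 -0.291   0.1566] xyaw 106.88388848516672 z [ 0.0043 -0.0032 -1.    ] j [ 1.0625  0.2845 -0.6844  1.7218  0.1931  1.1981  0.6227] w 0.05215787435641064 F [-0.2548 -0.2987 -0.7261] 0.0
c1 [67, array([0.5378, 0.0134]), array([0.5373, 0.0128]), np.float64(0.015817325434241504), 95, array([0.535 , 0.0159]), array([0.5354, 0.0155]), np.float64(0.016182915286575828)]
c2 [67, array([ 0.4761, -0.0053]), array([ 0.476 , -0.0056]), np.float64(0.01590028971004675), 97, array([ 0.4731, -0.003 ]), array([ 0.4733, -0.0033]), np.float64(0.016201729762965543)]
c3 [73, array([ 0.4956, -0.0655]), array([ 0.4953, -0.066 ]), np.float64(0.01587082120288828), 89, array([ 0.4928, -0.0631]), array([ 0.4932, -0.0637]), np.float64(0.016257803679840876)]
c4 [None, None]
stud 20 [ 0.5166 -0.0261  0.0931]
frame ((464.40203857421875, -287.77691650390625), (111.31625366210938, 114.28475189208984), 16.7849178314209)
```

>>> {"op": "send_rows", "data": {"increments": [{"offset": [0.045, 0.02, 0], "turn": [0, 0, 0], "jaw": 0.65}, {"offset": [0.09, 0.04, 0], "turn": [0, 0, 0], "jaw": 0.65}, {"offset": [0.135, 0.06, 0], "turn": [0, 0, 0], "jaw": 0.65}, {"offset": [0.18, 0.08, 0], "turn": [0, 0, 0], "jaw": 0.65}, {"offset": [0.205, 0.09, 0], "turn": [0, 0, 0], "jaw": 0.65}]}}

```text
clock: 29.78
tcp_pos: [0.4924, -0.0653, 0.1519]
orientation: [-1.868, -2.526, -0.0]
force: [0.4, -0.3, -0.0]
width: 0.0568
gripper_force: 0.0
```

>>> {"op": "send_rows", "data": {"increments": [{"offset": [0, 0, 0.01], "turn": [0, 0, 10], "jaw": 0.65}, {"offset": [0, 0, 0.02], "turn": [0, 0, 20], "jaw": 0.65}, {"offset": [0, 0, 0.03], "turn": [0, 0, 30], "jaw": 0.65}, {"offset": [0, 0, 0.04], "turn": [0, 0, 40], "jaw": 0.65}, {"offset": [0, 0, 0.04], "turn": [0, 0, 46], "jaw": 0.65}]}}

```text
clock: 30.4
tcp_pos: [0.4917, -0.0681, 0.1109]
orientation: [-2.711, -1.585, 0.002]
force: [-0.0, 0.1, -0.7]
width: 0.0568
gripper_force: 0.0
```

>>> {"op": "send_rows", "data": {"increments": [{"offset": [0, 0, 0], "turn": [0, 0, 0], "jaw": 0.65}, {"offset": [0, 0, 0], "turn": [0, 0, 0], "jaw": 0.65}]}}

```text
clock: 30.65
tcp_pos: [0.4926, -0.0683, 0.1119]
orientation: [2.707, 1.595, -0.0]
force: [-0.3, -0.4, 0.8]
width: 0.0569
gripper_force: 0.0
```

```bash
python3 st.py .492 -.068 .025
```

```text
t 30.65 tcp [ 0.4926 -0.0683  0.1119] xyaw 61.00732917261606 z [-0.     -0.0001 -1.    ] j [ 0.713   0.2221 -0.7312  1.8952  0.1672  1.0857 -0.5904] w 0.05690931640720152 F [-0.2835 -0.4225  0.8296] 0.0
to [-0.     -0.0006  0.0869]
```

>>> {"op": "send_rows", "data": {"increments": [{"offset": [0, -0.0005, 0.03], "turn": [0, 0, 0], "jaw": 0.65}, {"offset": [0, -0.0005, 0.055], "turn": [0, 0, 0], "jaw": 0.65}, {"offset": [0, -0.0005, 0.075], "turn": [0, 0, 0], "jaw": 0.65}, {"offset": [0, -0.0005, 0.087], "turn": [0, 0, 0], "jaw": 0.65}, {"offset": [0, -0.0005, 0.087], "turn": [0, 0, 0], "jaw": 0.5}]}}

```text
clock: 31.28
tcp_pos: [0.4919, -0.0679, 0.0246]
orientation: [-2.707, -1.592, 0.001]
force: [0.2, -0.1, 1.3]
width: 0.0517
gripper_force: 0.0
```

>>> {"op": "send_rows", "data": {"increments": [{"offset": [0, 0, 0], "turn": [0, 0, 0], "jaw": 0.2}, {"offset": [0, 0, 0], "turn": [0, 0, 0], "jaw": 0.2}, {"offset": [0, 0, 0], "turn": [0, 0, 0], "jaw": 0.2}, {"offset": [0, 0, 0], "turn": [0, 0, 0], "jaw": 0.2}, {"offset": [0, 0, 0], "turn": [0, 0, 0], "jaw": 0.2}]}}

```text
clock: 31.9
tcp_pos: [0.4928, -0.0682, 0.0257]
orientation: [2.708, 1.591, 0.001]
force: [-2.1, -1.1, 6.3]
width: 0.0349
gripper_force: 30.0
```

```bash
python3 st.py .492 -.068 .025
```

```text
t 31.9 tcp [ 0.4928 -0.0682  0.0257] xyaw 60.861848391169445 z [ 0.0012 -0.0005 -1.    ] j [ 0.6609  0.3506 -0.6924  1.9662  0.2801  0.9191 -0.682 ] w 0.034864964513778664 F [-2.0822 -1.0647  6.3212] 30.00241219997406
to [-0.0002 -0.0008  0.0007]
```

>>> {"op": "send_rows", "data": {"increments": [{"offset": [0, 0, -0.005], "turn": [0, 0, 0], "jaw": 0.2}, {"offset": [0, 0, -0.02], "turn": [0, 0, 0], "jaw": 0.2}, {"offset": [0, 0, -0.045], "turn": [0, 0, 0], "jaw": 0.2}, {"offset": [0, 0, -0.075], "turn": [0, 0, 0], "jaw": 0.2}, {"offset": [0, 0, -0.1], "turn": [0, 0, 0], "jaw": 0.2}]}}

```text
clock: 32.52
tcp_pos: [0.4925, -0.0679, 0.127]
orientation: [2.708, 1.591, 0.001]
force: [0.6, -0.1, -0.4]
width: 0.035
gripper_force: 30.0
```

>>> {"op": "send_rows", "data": {"increments": [{"offset": [0.03, -0.016, 0], "turn": [0, 0, 0], "jaw": 0.2}, {"offset": [0.075, -0.04, 0], "turn": [0, 0, 0], "jaw": 0.2}, {"offset": [0.12, -0.065, 0], "turn": [0, 0, 0], "jaw": 0.2}, {"offset": [0.165, -0.09, 0], "turn": [0, 0, 0], "jaw": 0.2}, {"offset": [0.21, -0.115, 0], "turn": [0, 0, 0], "jaw": 0.2}]}}

```text
clock: 33.15
tcp_pos: [0.494, 0.1729, 0.126]
orientation: [2.708, 1.59, 0.001]
force: [1.0, -0.6, -1.5]
width: 0.0349
gripper_force: 30.0
```

>>> {"op": "send_rows", "data": {"increments": [{"offset": [0.034, -0.017, 0.02], "turn": [0, 0, 0], "jaw": 0.2}, {"offset": [0.034, -0.017, 0.05], "turn": [0, 0, 0], "jaw": 0.2}, {"offset": [0.034, -0.017, 0.08], "turn": [0, 0, 0], "jaw": 0.2}, {"offset": [0.034, -0.017, 0.08], "turn": [0, 0, 0], "jaw": 0.2}]}}

```text
clock: 33.65
tcp_pos: [0.4945, 0.2088, 0.044]
orientation: [-2.708, -1.591, 0.005]
force: [0.1, 0.0, -0.7]
width: 0.0348
gripper_force: 30.0
```

```bash
python3 st.py .4966 .2088 .0187
python3 - <<'E'
from h import *
p,d=grab_frame("side");cv2.imwrite("pics/s8.png",cv2.resize(p[150:384,100:400,::-1],(720,560),interpolation=cv2.INTER_CUBIC))
E
```

```text
t 33.65 tcp [0.4945 0.2088 0.044 ] xyaw 60.87789149138319 z [-0.0032 -0.0011 -1.    ] j [ 0.21    0.4482 -0.8235  1.8467  0.3821  1.0165 -1.2794] w 0.03475998252060924 F [ 0.0619  0.0391 -0.6634] 29.99983549118042
to [0.0011 0.0019 0.0253]
```

View pics/s8.png

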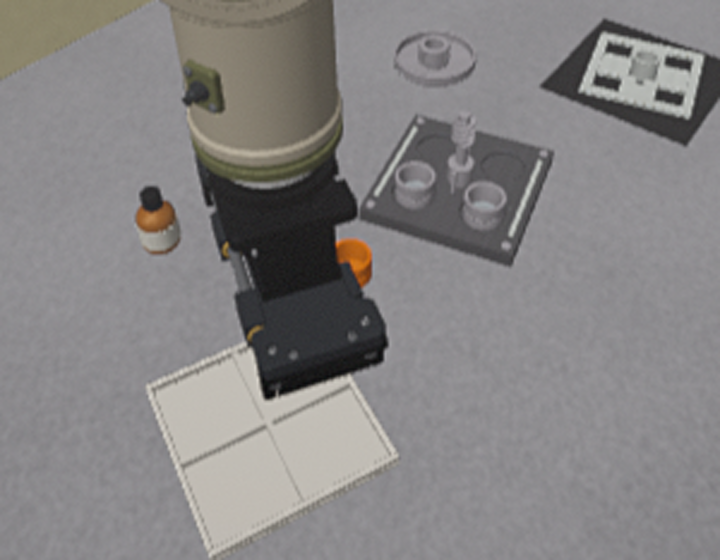

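The held chamber is over the tray's right-hand far compartment at about (300,380). The nut in the dish and the frame on the mat look right.

>>> {"op": "send_rows", "data": {"increments": [{"offset": [0, 0, 0.01], "turn": [0, 0, 0], "jaw": 0.2}, {"offset": [0, 0, 0.02], "turn": [0, 0, 0], "jaw": 0.2}, {"offset": [0, 0, 0.0245], "turn": [0, 0, 0], "jaw": 0.2}, {"offset": [0, 0, 0.026], "turn": [0, 0, 0], "jaw": 0.2}, {"offset": [0, 0, 0.026], "turn": [0, 0, 0], "jaw": 0.2}]}}

```text
clock: 34.33
tcp_pos: [0.4959, 0.2094, 0.0191]
orientation: [2.709, 1.591, 0.0]
force: [-0.0, 0.1, -1.1]
width: 0.0349
gripper_force: 30.0
```

```bash
python3 st.py .4966 .2088 .0187
```

```text
t 34.325 tcp [0.4959 0.2094 0.0191] xyaw 60.856144187322066 z [ 0.0002  0.0001 -1.    ] j [ 0.1898  0.4845 -0.8024  1.8618  0.4177  0.9714 -1.3054] w 0.03489267512497137 F [-0.0073  0.1064 -1.0962] 29.999855160713196
to [-0.0002  0.0009  0.0004]
```

>>> {"op": "send_rows", "data": {"increments": [{"offset": [0, 0, 0.0006], "turn": [0, 0, 0], "jaw": 0.2}, {"offset": [0, 0, 0.0006], "turn": [0, 0, 0], "jaw": 0.55}, {"offset": [0, 0, 0.0006], "turn": [0, 0, 0], "jaw": 0.55}, {"offset": [0, 0, 0.0006], "turn": [0, 0, 0], "jaw": 0.55}, {"offset": [0, 0, -0.005], "turn": [0, 0, 0], "jaw": 0.55}]}}

```text
clock: 34.95
tcp_pos: [0.4955, 0.2092, 0.0238]
orientation: [-2.709, -1.591, 0.001]
force: [-0.3, -0.1, 0.1]
width: 0.0474
gripper_force: 0.0
```

>>> {"op": "send_rows", "data": {"increments": [{"offset": [0, 0, -0.02], "turn": [0, 0, 0], "jaw": 0.6}, {"offset": [0, 0, -0.06], "turn": [0, 0, 0], "jaw": 0.65}, {"offset": [0, 0, -0.1], "turn": [0, 0, 0], "jaw": 0.65}, {"offset": [-0.04, 0.035, -0.1], "turn": [0, 0, 0], "jaw": 0.65}, {"offset": [-0.08, 0.07, -0.1], "turn": [0, 0, 0], "jaw": 0.65}]}}

```text
clock: 35.58
tcp_pos: [0.5187, 0.1047, 0.1261]
orientation: [2.706, 1.593, 0.004]
force: [1.6, -0.5, -0.5]
width: 0.0561
gripper_force: 0.0
```

>>> {"op": "send_rows", "data": {"increments": [{"offset": [-0.04, 0.035, 0], "turn": [0, 0, 0], "jaw": 0.65}, {"offset": [-0.0665, 0.06, 0], "turn": [0, 0, 0], "jaw": 0.65}, {"offset": [-0.0665, 0.06, 0], "turn": [0, 0, 0], "jaw": 0.65}, {"offset": [-0.0665, 0.06, 0], "turn": [0, 0, 0], "jaw": 0.65}]}}

```text
clock: 36.08
tcp_pos: [0.5381, 0.0191, 0.125]
orientation: [2.708, 1.592, 0.002]
force: [-0.4, 0.1, -0.4]
width: 0.0565
gripper_force: 0.0
```

```bash
python3 st.py .5384 .018 .025
```

```text
t 36.075 tcp [0.5381 0.0191 0.125 ] xyaw 60.904978855256935 z [ 0.0011  0.0004 -1.    ] j [ 0.5682  0.3213 -0.7994  1.7791  0.251   1.1454 -0.8179] w 0.056500490019933305 F [-0.3982  0.1358 -0.4429] 0.0
to [-0.0009  0.0008  0.1   ]
```

>>> {"op": "send_rows", "data": {"increments": [{"offset": [-0.0005, 0.0005, 0.03], "turn": [0, 0, 0], "jaw": 0.65}, {"offset": [-0.0005, 0.0005, 0.06], "turn": [0, 0, 0], "jaw": 0.65}, {"offset": [-0.0005, 0.0005, 0.085], "turn": [0, 0, 0], "jaw": 0.65}, {"offset": [-0.0005, 0.0005, 0.099], "turn": [0, 0, 0], "jaw": 0.65}, {"offset": [-0.0005, 0.0005, 0.099], "turn": [0, 0, 0], "jaw": 0.5}]}}

```text
clock: 36.7
tcp_pos: [0.5378, 0.0183, 0.0248]
orientation: [-2.707, -1.593, 0.001]
force: [0.4, -0.6, 0.4]
width: 0.0521
gripper_force: 0.0
```

>>> {"op": "send_rows", "data": {"increments": [{"offset": [0, 0, 0], "turn": [0, 0, 0], "jaw": 0.2}, {"offset": [0, 0, 0], "turn": [0, 0, 0], "jaw": 0.2}, {"offset": [0, 0, 0], "turn": [0, 0, 0], "jaw": 0.2}, {"offset": [0, 0, 0], "turn": [0, 0, 0], "jaw": 0.2}, {"offset": [0, 0, 0], "turn": [0, 0, 0], "jaw": 0.2}]}}

```text
clock: 37.33
tcp_pos: [0.5388, 0.0176, 0.0259]
orientation: [2.708, 1.591, 0.002]
force: [-1.4, -0.1, 6.9]
width: 0.0346
gripper_force: 30.0
```

>>> {"op": "send_rows", "data": {"increments": [{"offset": [0, 0, -0.005], "turn": [0, 0, 0], "jaw": 0.2}, {"offset": [0, 0, -0.02], "turn": [0, 0, 0], "jaw": 0.2}, {"offset": [0, 0, -0.045], "turn": [0, 0, 0], "jaw": 0.2}, {"offset": [0, 0, -0.075], "turn": [0, 0, 0], "jaw": 0.2}, {"offset": [0, 0, -0.1], "turn": [0, 0, 0], "jaw": 0.2}]}}

```text
clock: 37.95
tcp_pos: [0.5384, 0.0176, 0.1271]
orientation: [2.708, 1.591, 0.001]
force: [-0.4, -0.4, -2.1]
width: 0.0351
gripper_force: 30.0
```

```bash
python3 st.py .5228 .278 .0187
```

```text
t 37.95 tcp [0.5384 0.0176 0.1271] xyaw 60.87479853032921 z [ 0.0012 -0.0002 -1.    ] j [ 0.5728  0.3198 -0.8018  1.7763  0.2506  1.1497 -0.8153] w 0.03505467000241234 F [-0.3531 -0.3779 -2.0551] 30.000003576278687
to [ 0.2199 -0.1405  0.1083]
```

>>> {"op": "send_rows", "data": {"increments": [{"offset": [0.03, -0.019, 0], "turn": [0, 0, 0], "jaw": 0.2}, {"offset": [0.075, -0.048, 0], "turn": [0, 0, 0], "jaw": 0.2}, {"offset": [0.12, -0.077, 0], "turn": [0, 0, 0], "jaw": 0.2}, {"offset": [0.165, -0.105, 0], "turn": [0, 0, 0], "jaw": 0.2}, {"offset": [0.2, -0.128, 0], "turn": [0, 0, 0], "jaw": 0.2}]}}

```text
clock: 38.58
tcp_pos: [0.5233, 0.2568, 0.1261]
orientation: [-2.708, -1.593, -0.001]
force: [-0.1, -1.0, -0.7]
width: 0.0343
gripper_force: 30.0
```

>>> {"op": "send_rows", "data": {"increments": [{"offset": [0.02, -0.0125, 0.02], "turn": [0, 0, 0], "jaw": 0.2}, {"offset": [0.02, -0.0125, 0.05], "turn": [0, 0, 0], "jaw": 0.2}, {"offset": [0.02, -0.0125, 0.08], "turn": [0, 0, 0], "jaw": 0.2}, {"offset": [0.02, -0.0125, 0.08], "turn": [0, 0, 0], "jaw": 0.2}, {"offset": [0.02, -0.0125, 0.08], "turn": [0, 0, 0], "jaw": 0.2}]}}

```text
clock: 39.2
tcp_pos: [0.5232, 0.2784, 0.0466]
orientation: [2.709, 1.591, 0.003]
force: [-0.0, -0.0, -1.1]
width: 0.0348
gripper_force: 30.0
```

>>> {"op": "send_rows", "data": {"increments": [{"offset": [0, 0, 0.01], "turn": [0, 0, 0], "jaw": 0.2}, {"offset": [0, 0, 0.02], "turn": [0, 0, 0], "jaw": 0.2}, {"offset": [0, 0, 0.0245], "turn": [0, 0, 0], "jaw": 0.2}, {"offset": [0, 0, 0.0255], "turn": [0, 0, 0], "jaw": 0.2}, {"offset": [0, 0, 0.0255], "turn": [0, 0, 0], "jaw": 0.2}]}}

```text
clock: 39.83
tcp_pos: [0.5226, 0.2781, 0.0195]
orientation: [-2.709, -1.591, -0.0]
force: [-0.8, -0.2, -0.1]
width: 0.035
gripper_force: 30.0
```

```bash
python3 st.py .5228 .278 .0187
```

```text
t 39.825 tcp [0.5226 0.2781 0.0195] xyaw 60.8626327389325 z [ 0.0001  0.0001 -1.    ] j [ 0.0519  0.5896 -0.7874  1.7193  0.4761  1.0343 -1.4098] w 0.03498104073079317 F [-0.7574 -0.1998 -0.0638] 29.99970853328705
to [0.     0.0002 0.0008]
```

>>> {"op": "send_rows", "data": {"increments": [{"offset": [0, 0, 0.0008], "turn": [0, 0, 0], "jaw": 0.2}, {"offset": [0, 0, 0.0008], "turn": [0, 0, 0], "jaw": 0.55}, {"offset": [0, 0, 0.0008], "turn": [0, 0, 0], "jaw": 0.55}, {"offset": [0, 0, 0.0008], "turn": [0, 0, 0], "jaw": 0.55}, {"offset": [0, 0, -0.005], "turn": [0, 0, 0], "jaw": 0.55}]}}

```text
clock: 40.45
tcp_pos: [0.5223, 0.2778, 0.0243]
orientation: [-2.709, -1.591, 0.001]
force: [-0.2, 0.5, -0.5]
width: 0.0479
gripper_force: 0.0
```

>>> {"op": "send_rows", "data": {"increments": [{"offset": [0, 0, -0.02], "turn": [0, 0, 0], "jaw": 0.6}, {"offset": [0, 0, -0.06], "turn": [0, 0, 0], "jaw": 0.65}, {"offset": [0, 0, -0.1], "turn": [0, 0, 0], "jaw": 0.65}, {"offset": [-0.05, 0.017, -0.1], "turn": [0, 0, 0], "jaw": 0.65}, {"offset": [-0.1, 0.034, -0.1], "turn": [0, 0, 0], "jaw": 0.65}]}}

```text
clock: 41.08
tcp_pos: [0.5036, 0.1736, 0.1262]
orientation: [2.707, 1.593, 0.003]
force: [1.0, -0.9, -0.0]
width: 0.0563
gripper_force: 0.0
```

>>> {"op": "send_rows", "data": {"increments": [{"offset": [-0.05, 0.017, 0], "turn": [0, 0, -10], "jaw": 0.65}, {"offset": [-0.1, 0.034, 0], "turn": [0, 0, -20], "jaw": 0.65}, {"offset": [-0.15, 0.05, 0], "turn": [0, 0, -30], "jaw": 0.65}, {"offset": [-0.17, 0.0577, 0], "turn": [0, 0, -40], "jaw": 0.65}, {"offset": [-0.17, 0.0577, 0], "turn": [0, 0, -50], "jaw": 0.65}]}}

```text
clock: 41.7
tcp_pos: [0.4711, -0.0053, 0.1256]
orientation: [1.797, 2.575, -0.002]
force: [-0.1, 1.0, 0.4]
width: 0.0562
gripper_force: 0.0
```

>>> {"op": "send_rows", "data": {"increments": [{"offset": [0, 0, 0], "turn": [0, 0, -10], "jaw": 0.65}, {"offset": [0, 0, 0], "turn": [0, 0, -20], "jaw": 0.65}, {"offset": [0, 0, 0], "turn": [0, 0, -30], "jaw": 0.65}, {"offset": [0, 0, 0], "turn": [0, 0, -41], "jaw": 0.65}, {"offset": [0, 0, 0], "turn": [0, 0, -41], "jaw": 0.65}]}}

```text
clock: 42.32
tcp_pos: [0.4715, -0.0023, 0.1254]
orientation: [0.786, 3.041, -0.0]
force: [1.1, 0.5, -0.6]
width: 0.0572
gripper_force: 0.0
```

```bash
python3 st.py .4712 -.0024 .025
```

```text
t 42.325 tcp [ 0.4715 -0.0023  0.1254] xyaw 151.0243398893305 z [ 0.0011 -0.0006 -1.    ] j [ 0.8998  0.2085 -1.0652  1.9324  0.2039  1.1145  0.8184] w 0.05715157817730303 F [ 1.0771  0.5368 -0.6461] 0.0
to [ 0.0004 -0.0002  0.1004]
```

>>> {"op": "send_rows", "data": {"increments": [{"offset": [0.0003, 0, 0.03], "turn": [0, 0, 0], "jaw": 0.65}, {"offset": [0.0003, 0, 0.06], "turn": [0, 0, 0], "jaw": 0.65}, {"offset": [0.0003, 0, 0.085], "turn": [0, 0, 0], "jaw": 0.65}, {"offset": [0.0003, 0, 0.0995], "turn": [0, 0, 0], "jaw": 0.65}, {"offset": [0.0003, 0, 0.0995], "turn": [0, 0, 0], "jaw": 0.5}]}}

```text
clock: 42.95
tcp_pos: [0.4707, -0.0022, 0.0248]
orientation: [-0.787, -3.041, 0.0]
force: [-0.7, -0.2, 0.3]
width: 0.0523
gripper_force: 0.0
```

>>> {"op": "send_rows", "data": {"increments": [{"offset": [0, 0, 0], "turn": [0, 0, 0], "jaw": 0.2}, {"offset": [0, 0, 0], "turn": [0, 0, 0], "jaw": 0.2}, {"offset": [0, 0, 0], "turn": [0, 0, 0], "jaw": 0.2}, {"offset": [0, 0, 0], "turn": [0, 0, 0], "jaw": 0.2}, {"offset": [0, 0, 0], "turn": [0, 0, 0], "jaw": 0.2}]}}

```text
clock: 43.58
tcp_pos: [0.4716, -0.0025, 0.0258]
orientation: [0.785, 3.04, -0.0]
force: [-0.5, -0.5, 8.8]
width: 0.0351
gripper_force: 30.0
```

>>> {"op": "send_rows", "data": {"increments": [{"offset": [0, 0, -0.005], "turn": [0, 0, 0], "jaw": 0.2}, {"offset": [0, 0, -0.02], "turn": [0, 0, 0], "jaw": 0.2}, {"offset": [0, 0, -0.045], "turn": [0, 0, 0], "jaw": 0.2}, {"offset": [0, 0, -0.075], "turn": [0, 0, 0], "jaw": 0.2}, {"offset": [0, 0, -0.1], "turn": [0, 0, 0], "jaw": 0.2}]}}

```text
clock: 44.2
tcp_pos: [0.4711, -0.0021, 0.1269]
orientation: [0.784, 3.041, -0.0]
force: [0.8, 0.6, -0.6]
width: 0.0348
gripper_force: 30.0
```

```bash
python3 st.py .4329 .2364 .0187
```

```text
t 44.2 tcp [ 0.4711 -0.0021  0.1269] xyaw 151.08330935795098 z [ 0.0009 -0.0004 -1.    ] j [ 0.9092  0.2078 -1.0751  1.9313  0.2038  1.1177  0.8193] w 0.03483429865607124 F [ 0.7513  0.5629 -0.589 ] 30.00016897916794
to [0.1489 0.1903 0.1081]
```

>>> {"op": "send_rows", "data": {"increments": [{"offset": [0.02, 0.026, 0], "turn": [0, 0, 0], "jaw": 0.2}, {"offset": [0.05, 0.064, 0], "turn": [0, 0, 0], "jaw": 0.2}, {"offset": [0.08, 0.102, 0], "turn": [0, 0, 0], "jaw": 0.2}, {"offset": [0.11, 0.14, 0], "turn": [0, 0, 0], "jaw": 0.2}, {"offset": [0.135, 0.172, 0], "turn": [0, 0, 0], "jaw": 0.2}]}}

```text
clock: 44.82
tcp_pos: [0.4355, 0.2153, 0.126]
orientation: [0.784, 3.041, 0.0]
force: [1.3, 0.5, -1.8]
width: 0.0348
gripper_force: 30.0
```

>>> {"op": "send_rows", "data": {"increments": [{"offset": [0.014, 0.018, 0.02], "turn": [0, 0, 0], "jaw": 0.2}, {"offset": [0.014, 0.018, 0.05], "turn": [0, 0, 0], "jaw": 0.2}, {"offset": [0.014, 0.018, 0.08], "turn": [0, 0, 0], "jaw": 0.2}, {"offset": [0.014, 0.018, 0.08], "turn": [0, 0, 0], "jaw": 0.2}, {"offset": [0.014, 0.018, 0.08], "turn": [0, 0, 0], "jaw": 0.2}]}}

```text
clock: 45.45
tcp_pos: [0.4331, 0.2364, 0.0464]
orientation: [0.785, 3.041, 0.001]
force: [1.5, -0.2, -0.2]
width: 0.0346
gripper_force: 30.0
```

```bash
python3 st.py .4329 .2364 .0187
```

```text
t 45.45 tcp [0.4331 0.2364 0.0464] xyaw 151.05848070126933 z [ 0.0013  0.0006 -1.    ] j [ 0.3284  0.4324 -1.0582  1.951   0.4452  1.0136  0.1315] w 0.034647497075118945 F [ 1.5289 -0.1669 -0.2383] 29.99994993209839
to [ 0.0002 -0.0001  0.0277]
```

>>> {"op": "send_rows", "data": {"increments": [{"offset": [0, 0, 0.012], "turn": [0, 0, 0], "jaw": 0.2}, {"offset": [0, 0, 0.022], "turn": [0, 0, 0], "jaw": 0.2}, {"offset": [0, 0, 0.0255], "turn": [0, 0, 0], "jaw": 0.2}, {"offset": [0, 0, 0.0262], "turn": [0, 0, 0], "jaw": 0.2}, {"offset": [0, 0, 0.0262], "turn": [0, 0, 0], "jaw": 0.2}]}}

```text
clock: 46.08
tcp_pos: [0.4321, 0.2357, 0.0188]
orientation: [-0.785, -3.042, 0.002]
force: [-4.1, -2.9, 6.2]
width: 0.035
gripper_force: 30.0
```

>>> {"op": "send_rows", "data": {"increments": [{"offset": [0, 0, 0], "turn": [0, 0, 0], "jaw": 0.55}, {"offset": [0, 0, 0], "turn": [0, 0, 0], "jaw": 0.55}, {"offset": [0, 0, 0], "turn": [0, 0, 0], "jaw": 0.55}, {"offset": [0, 0, -0.01], "turn": [0, 0, 0], "jaw": 0.55}, {"offset": [0, 0, -0.03], "turn": [0, 0, 0], "jaw": 0.55}]}}

```text
clock: 46.7
tcp_pos: [0.4321, 0.2361, 0.0495]
orientation: [-0.784, -3.041, 0.0]
force: [0.4, -0.3, 0.2]
width: 0.0476
gripper_force: 0.0
```

>>> {"op": "send_rows", "data": {"increments": [{"offset": [0, 0, -0.05], "turn": [0, 0, 0], "jaw": 0.55}, {"offset": [0, 0, -0.11], "turn": [0, 0, 0], "jaw": 0.55}, {"offset": [-0.02, -0.04, -0.15], "turn": [0, 0, 0], "jaw": 0.55}, {"offset": [-0.05, -0.09, -0.15], "turn": [0, 0, 0], "jaw": 0.55}, {"offset": [-0.075, -0.13, -0.15], "turn": [0, 0, 0], "jaw": 0.55}]}}

```text
clock: 47.32
tcp_pos: [0.4354, 0.0842, 0.2002]
orientation: [0.785, 3.039, -0.002]
force: [0.3, -0.2, -0.3]
width: 0.0482
gripper_force: 0.0
```

>>> {"op": "send_rows", "data": {"increments": [{"offset": [-0.025, -0.045, 0], "turn": [0, 0, 0], "jaw": 0.55}, {"offset": [-0.05, -0.09, 0], "turn": [0, 0, 0], "jaw": 0.55}, {"offset": [-0.05, -0.09, 0], "turn": [0, 0, 0], "jaw": 0.55}, {"offset": [-0.05, -0.09, 0], "turn": [0, 0, 0], "jaw": 0.55}]}}

```text
clock: 47.82
tcp_pos: [0.4356, -0.0159, 0.1995]
orientation: [0.783, 3.041, -0.0]
force: [-0.4, 0.4, -0.2]
width: 0.048
gripper_force: 0.0
```

```bash
python3 st.py
python3 - <<'E'
from h import *
np.set_printoptions(precision=4,suppress=True)
out=[]
def fit(q):
    A=np.c_[2*q[:,:2],np.ones(len(q))]; k=np.linalg.lstsq(A,(q[:,:2]**2).sum(1),rcond=None)[0]; return k[:2],np.sqrt(k[2]+k[0]**2+k[1]**2)
for n in("top","side"):
    p,d=grab_frame(n); Z=cloud(n,d); out.append(cv2.resize(p[:,:,::-1],(400,300),interpolation=cv2.INTER_AREA) if n=="top" else cv2.resize(p[:,:,::-1],(400,300),interpolation=cv2.INTER_AREA))
    for c in((.4986,.2123),(.5208,.2745),(.4364,.2345)):
        m=(Z[...,2]>.022)&(Z[...,2]<.036)&(np.hypot(Z[...,0]-c[0],Z[...,1]-c[1])<.03)
        if m.sum()>10: print(n,c,m.sum(),*fit(Z[m]),np.percentile(Z[m][:,2],[50,95]))
    m=(Z[...,2]>.02)&(Z[...,2]<.04)&(np.hypot(Z[...,0]-.652,Z[...,1]+.167)<.07); print(n,"nut",m.sum(),(Z[m].min(0)+Z[m].max(0))/2, Z[m][:,2].max())
    m=(Z[...,2]>.009)&(Z[...,2]<.018)&(np.hypot(Z[...,0]-.652,Z[...,1]+.167)<.09)&(np.hypot(Z[...,0]-.652,Z[...,1]+.167)>.03); print(n,"dish",m.sum(),*fit(Z[m]))
    m=(Z[...,2]>.02)&(Z[...,2]<.04)&(np.hypot(Z[...,0]-.4666,Z[...,1]+.29)<.05); print(n,"boss",m.sum(),(Z[m].min(0)+Z[m].max(0))/2)
cv2.imwrite("pics/end.png",np.hstack(out))
E
```

```text
t 47.825 tcp [ 0.4356 -0.0159  0.1995] xyaw 151.1154936125531 z [ 0.0008 -0.0003 -1.    ] j [ 1.0336 -0.0474 -1.0498  1.9185 -0.0431  1.2462  1.0646] w 0.048022840849747124 F [-0.4355  0.407  -0.1811] 0.0
top (0.4986, 0.2123) 81 [0.4995 0.2111] 0.016132151156113078 [0.0274 0.0294]
top (0.5208, 0.2745) 85 [0.5226 0.2728] 0.01613514878524295 [0.0278 0.0303]
top (0.4364, 0.2345) 78 [0.4369 0.232 ] 0.01625904249369401 [0.0277 0.0296]
top nut 103 [ 0.6536 -0.1683  0.0259] 0.03062326146512889
top dish 149 [ 0.6535 -0.1686] 0.04325444896591713
top boss 54 [ 0.4678 -0.2904  0.0264]
side (0.4986, 0.2123) 151 [0.4962 0.2136] 0.01616326469667184 [0.0259 0.0274]
side (0.5208, 0.2745) 172 [0.5193 0.2754] 0.01625090452831942 [0.026  0.0281]
side (0.4364, 0.2345) 178 [0.4337 0.2347] 0.016204616102374562 [0.0261 0.0281]
side nut 79 [ 0.6511 -0.1644  0.0237] 0.027204590088204333
side dish 127 [ 0.651 -0.166] 0.04326807921021372
side boss 63 [ 0.4644 -0.2889  0.024 ]
```

View pics/end.png

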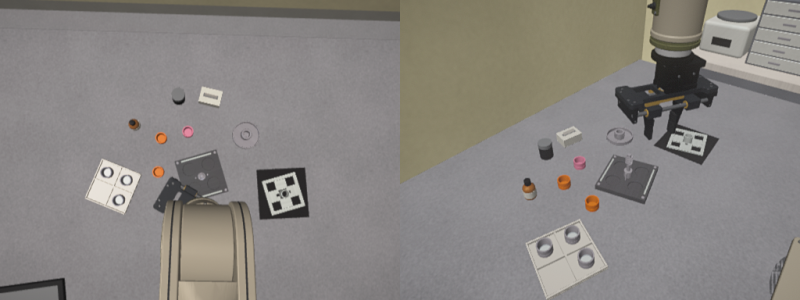

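The final pair of views shows the three chambers upright in separate tray compartments, at (108,173), (126,181) and (119,200). The nut is centred in the dish at (246,134), the frame lies flat in the middle of the mat at (283,194), the bystanders are unmoved and the gripper is clear.

```bash
python3 -c "
from cell import env
print(env.finish_job())"
```

```text
the job is handed in; nothing more can be done
None
```

The job is handed in (no verdict came back): in the last camera check the nut was in the dish, the frame flat and boss up in the middle of the mat, all three chambers upright in their own tray compartments, and the bystanders where they started.

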